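# Lift off a sprung-pin panel, put the roller away, refit the panel

## Task

Put the wooden roller away in the sloping tool box: squeeze the two sprung tabs together to draw the hinge pins and lift the front panel off, lay the panel flat on the table with its tabs up, and set the roller down gently in the open tray. Then put the panel back in its place and let the pins spring home in the hinge lugs, so that the panel is shut flush over the roller. Leave the other two tools (the short loop tool and the wooden block) out on the table, where they are.

Things in the scene. Friction and masses are not known exactly. Their poses are not given: they have to be found in the camera images.
- tray: Plywood tray of the tool box, fixed to the table. Origin: centre of its opening, 92 mm above the table. x points up the slope (away from the robot, 0.66 rad above level), y level to the left, z out of the opening, square to it (0.66 rad from vertical, leaning to the robot). Rim at z = 0. A stop lip (top at z = 10 mm) crosses the low end, its face at x = -73.5 mm. Inside see tray_floor.
- tray_floor (a point): Centre of the tray's floor, at z = -34 mm in the tray's axes; the floor is parallel to the opening. Clear inside: x from -60 to 60 mm, y from -46 to 46 mm of the tray's axes.
- lug_left (a point): Centre of the eye of the dark steel hinge lug at the tray's +y side: x = 48, y = 63, z = 13 mm in the tray's axes. The lug spans x = 30 to 66, y = 58 to 68 mm and reaches up to z = 26 mm; its square eye, 15 mm along x by 14 mm along z, takes a pin from the side.
- lug_right (a point): The same eye at the tray's -y side (y = -63 mm).
- shelf_edge (a point): Middle of the lower front edge of the shelf board over the box, 253 mm above the table, 13 mm beyond the tray's origin; the board is 170 mm wide, 16 mm thick, reaches 118 mm back and carries a small house. It blocks a gripper coming straight down on the tabs of the closed panel: come in along the tray's z axis.
- panel: Loose plywood panel 140 (x) by 110 (y) by 6 mm, 220 g: the lift-off door. Origin: centre of its underside; x towards the hinge end, y across, z out of the outer face. Closed, origin and axes coincide with the tray's, with 3 mm play to each lug and 3.5 mm to the lip. Two sliding bolts with upright tabs on its face; a 14 mm wide rib between them is 16 mm high from the underside.
- panel_tabs (a point): Midway between the two tabs at half height: x = 10, y = 0, z = 23 mm of the panel. Each tab is 6 mm thick in y, 24 mm long in x and stands from 8 to 38 mm above the underside. Outer faces 56 mm apart at rest, 32 mm when squeezed fully along y; squeezed with about 20 N both pins are in and the panel is held firmly and can be carried. Near its centre of mass.
- pin_left (a joint): Sprung bolt at the panel's +y side: 0 m = sprung out (8 mm round pin, at x = 48, z = 13 mm of the panel, sticks out 9 mm past the edge into the lug's eye); 0.012 m = tab fully squeezed in (pin 3 mm inside the edge). The spring pushes it out with 2.6 N, 4.1 N when fully in.
- pin_right (a joint): The same for the bolt at the panel's -y side.
- roller: Loose wooden roller with an end flange, 60 mm long, 18 mm across, 50 g, lying on the table among two other loose tools (any of the three in any of three places 90 mm apart). Its contact shape is a block 18 x 60 x 18 mm, so it does not roll. Origin: centre of its underside; y along its length, z up. Grip it across x at its middle.
- loop_tool: Loose short turned wooden tool with a wire loop, 16 x 76 x 10 mm; y along its length, origin at the centre of its underside. Not to be moved. To the right of the three tools (-y) about 200 mm of the table is free, enough to lay the panel down.
- block: Loose wooden block with two holes, 30 x 46 x 26 mm; y along its length, origin at the centre of its underside. Not to be moved.
Mind the look-alikes: they are no part of the job. Of the things like the panel, leave any that is yellow; of the rest the larger one is meant.

How it is judged:
By the outcome, as a careful person would: the job done as asked, in the order asked, and still so for the second after the job is handed in, with the robot touching nothing.
It also fails if it takes over 72 s, if anything falls off the work surface, if the arm or the gripper's body presses on something with over 40 N, if the wrist force passes 120 N, or if a joint passes its speed limit or range.

## Robot

A 7-joint arm with a two-finger parallel gripper is mounted at the origin on the work surface; the furniture and walls round the work are solid. World frame = base frame: x ahead of the robot, y to its left, z up, the work surface at z = 0. Lengths are in mm, angles in rad, forces in N, time in s.
With the tool pointing down it reaches from about 425 to 825 mm from the base axis. Payload 3.6 kg.
Tool frame: the origin (TCP) lies on the centre line of the jaws, within the pads' length; the fingertips stand arm.nose_length ahead of it and the grasp point (between the pads) lies 5 mm behind it (arm.nose_length is the distance from the TCP to the fingertips, in mm); z points along the fingers, y is the direction in which the jaws open and shut (so a half turn about z gives the same grasp; the last joint's range is limited). The gripper opens to 93 mm and grips with 3 to 60 N. Pads are 15 mm wide; open, the fingers measure 128 mm over their backs; the gripper's body (75 mm by 188 mm) begins 65 mm behind the grasp point.
Start: joints at [1.185, 0.615, -0.013, 1.423, 0.008, 1.103, -0.04], TCP at [228.258, -608.573, 232.64] pointing down, gripper open.
Joint ranges: [-3.12, 3.12], [-0.3, 2.06], [-1.34, 1.32], [0.26, 2.42], [-1.36, 4.5], [0.01, 1.98], [-2.84, 2.84]. Speed limits (rad/s): [2.79, 2.79, 3.14, 3.14, 3.14, 3.14, 3.14].

## Interface

Orientations are given as a 3x3 rotation matrix whose columns are the frame's x, y, z axes.
In Python, from plant import telemetry, capture, arm gives the robot as it stands. The module is installed in compiled form; this text tells all that it offers.
- The arm moves only by the tool carry_out, never from a script. Its argument "moves" is a list of rows, each a list of 7 numbers: the turn, a rotation vector about the tool's x, y, z in degrees, then the shift along the tool's x, y, z in cm, then the opening, from 0 (shut) to 1 (fully open). A call has 1 to 5 rows; each row shifts and turns the commanded pose from where the row before left it, along the tool's axes as they then stand; what a row does not reach is not made up. A row lasts 1/10 s, in which the tool goes at most 50 mm and 8.59 degrees, less where a joint would pass 70% of its speed; a pose out of reach is approached as far as the arm can. A call with a gripper value outside its range is refused whole. The fingers move at their own pace and stop on an object; "squeeze" is the grip in N (left out, the last holds). Time passes only in rows, so rows that do not move let the fingers close. It gives the time, the measured TCP pose, the force and the opening at its end, in the units of the state.
- telemetry.state(): the state, without advancing time (a new reading comes with each control period).
- capture(name): name is "scene" or "top" or "wrist"; returns a dict with "img" (400x640x3 uint8, red, green, blue), "range_z" (400x640 float32, mm along the optical axis (not along the pixel's ray), 0 where there is no reading), "fx", "fy", "cx", "cy" (pixels), "k1" (the pictures are not rectified: a ray, as slopes to the right and down, at radius r is drawn at 1 + k1 r^2 times it, then the intrinsics apply), "view" (4x4, takes a point from world to camera coordinates). Camera axes: x right, y down, z forward; pixel columns grow to the right and rows downward; lengths in mm; the calibration is good to about 2 mm. A picture is of the moment at which its call begins.
- arm.finish_job(): hands the job in, once; it reports no verdict.
The state is a dict: "time": time; "joints": joint angles; "joint_velocities": joint speeds; "effort": joint torques, N m; "position": TCP position; "eef_rot": TCP orientation; "wrist_force": force on the tool from outside, world axes, zero at the start; "moment": the same for the moment, N m; "finger_gap": opening from 0.0 (shut) to 1.0 (fully open).
Only numpy, scipy, OpenCV 4.12 (cv2) and the standard library are available. Lean on these libraries where they do the work, as an engineer would, in place of code of your own. Each camera call takes 0.05 s, during which the arm holds its last target. There are 200 camera calls.

## Working session

There is one attempt and no reset: what is moved stays moved. The work goes in short steps, Python scripts to look and compute and a tool call to move; the robot and the scene stay as the last step left them, time stands still between calls to the robot, and variables do not carry over. Pictures are saved under pics/ and viewed, about 8 in all and at most 12, crops included, and the job is handed in when it is done.

Besides the shell and the picture viewer there is one more tool, called after ">>>" as name([rows], argument=value, ...), one row to a line, values as JSON. carry_out: Moves the arm, as the interface text tells. Its arguments: {"type":"object","properties":{"moves":{"type":"array","items":{"type":"array","items":{"type":"number"}}},"squeeze":{"type":"number"}},"required":["moves"]}

```bash
ls; mkdir -p pics; cat > h.py <<'E'
import numpy as np, cv2, sys
from plant import telemetry, capture, arm
np.set_printoptions(precision=3,suppress=True)
def ray(c,u,v):
    p=np.array([[[u,v]]],float); K=np.array([[c['fx'],0,c['cx']],[0,c['fy'],c['cy']],[0,0,1]])
    s=cv2.undistortPoints(p,K,np.array([c['k1'],0,0,0,0.]))[0,0]
    V=np.array(c['view']); R=V[:3,:3]; o=-R.T@V[:3,3]
    return o,R.T@np.array([s[0],s[1],1.])
def onz(c,u,v,z):
    o,d=ray(c,u,v); return o+d*(z-o[2])/d[2]
def cloud(c):
    h,w=c['range_z'].shape; K=np.array([[c['fx'],0,c['cx']],[0,c['fy'],c['cy']],[0,0,1]])
    vv,uu=np.mgrid[0:h,0:w]; p=np.stack([uu.ravel(),vv.ravel()],1)[:,None].astype(float)
    s=cv2.undistortPoints(p,K,np.array([c['k1'],0,0,0,0.]))[:,0]
    z=c['range_z'].ravel(); V=np.array(c['view'])
    P=np.c_[s*z[:,None],z]; W=(P-V[:3,3])@V[:3,:3]; W[z==0]=np.nan
    return W.reshape(h,w,3)
def save(n,im): cv2.imwrite('pics/'+n+'.png',cv2.cvtColor(np.ascontiguousarray(im),cv2.COLOR_RGB2BGR))
E
python3 - <<'E'
from h import *
a=capture('scene');b=capture('top')
save('a',np.vstack([a['img'],b['img']])[:, :]) 
save('scene',a['img']);save('top',b['img'])
import pickle;pickle.dump((a,b),open('c0.pkl','wb'))
for c in(a,b): print(c['fx'],c['k1'],np.array(c['view']))
print(telemetry.state(),arm.nose_length)
E
```

```text
pics
511.0691696399027 -0.12816683767214865 [[ -0.494  -0.869   0.017 172.046]
 [ -0.517   0.278  -0.81  410.632]
 [  0.699  -0.409  -0.586 784.191]
 [  0.      0.      0.      1.   ]]
514.0897721164755 -0.12642633293263708 [[  -0.008   -1.       0.014  -73.   ]
 [  -0.991    0.006   -0.132  504.243]
 [   0.132   -0.015   -0.991 1369.161]
 [   0.       0.       0.       1.   ]]
{'time': 0.1, 'joints': array([ 1.185,  0.616, -0.013,  1.425,  0.008,  1.103, -0.04 ]), 'joint_velocities': array([-0.   , -0.004,  0.001, -0.004, -0.002, -0.001, -0.001]), 'effort': array([  0.001, -46.004,   0.21 , -16.625,  -0.061,   0.017,   0.   ]), 'position': array([ 228.031, -607.984,  231.625]), 'eef_rot': array([[ 0.936,  0.351, -0.001],
       [ 0.351, -0.936,  0.002],
       [-0.   , -0.002, -1.   ]]), 'wrist_force': array([-0.346,  0.07 ,  0.055]), 'moment': array([0.003, 0.072, 0.028]), 'finger_gap': 0.9989957618982833} 14.0
```

View pics/scene.png

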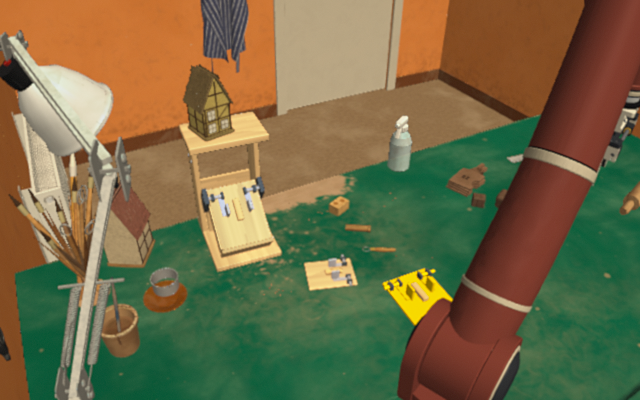

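View pics/top.png

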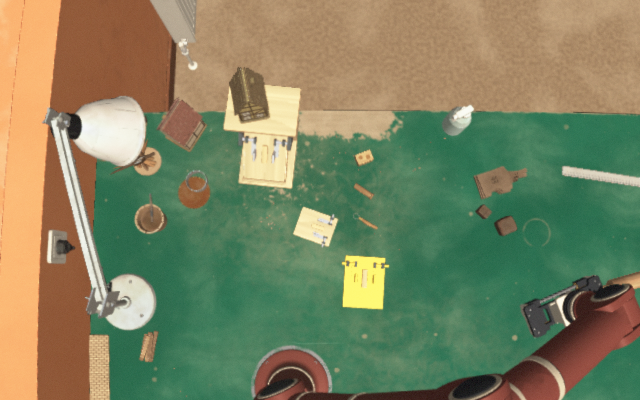

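The scene shows three panel-like things: a pale one shut on the tray (scene 237,215), a small pale one on the table (330,273), and a yellow one (418,295). The larger non-yellow one is the one on the tray. The tools are the block at (340,205), a stick at (358,228) and another at (378,249). I'll check all of this in one enlarged crop.

```bash
python3 - <<'E'
from h import *
import pickle
a,b=pickle.load(open('c0.pkl','rb'))
x=cv2.resize(a['img'][170:300,190:410],None,fx=3.6,fy=3.6,interpolation=cv2.INTER_CUBIC)[:,:790]
save('crop1',x)
# tray: plane fit on panel region in both views
for c,(u0,u1,v0,v1) in((a,(195,285,165,270)),(b,(225,305,120,195))):
    W=cloud(c)[v0:v1,u0:u1].reshape(-1,3); W=W[np.isfinite(W).all(1)]
    Z=np.array
    # opening plane candidates: slope .66 along heading psi
    best=None
    rng=np.random.default_rng(0)
    S=W[(W[:,2]>30)&(W[:,2]<200)]
    for _ in range(600):
        p=S[rng.choice(len(S),3,False)]; n=np.cross(p[1]-p[0],p[2]-p[0]); l=np.linalg.norm(n)
        if l<200: continue
        n/=l; n*=np.sign(n[2])
        if abs(n[2]-np.cos(.66))>.06: continue
        k=(abs((S-p[0])@n)<2.5)
        if best is None or k.sum()>best[0]: best=(k.sum(),n,k)
    Q=S[best[2]];m=Q.mean(0);n=np.linalg.svd(Q-m)[2][2];n*=np.sign(n[2])
    print(len(S),len(Q),'n',n,'tilt',np.arccos(n[2]),'yaw',np.arctan2(-n[1],-n[0]),'mean',m,Q.min(0),Q.max(0))
# table items: top camera by colour contrast w/ green
g=b['img'].astype(int); m=((g[...,0]>g[...,1]+5)).astype(np.uint8)
m[:, :285]=0;m[:145]=0;m[260:]=0;m[:,400:]=0
for k in cv2.findContours(m,0,2)[0]:
    if cv2.contourArea(k)>25:
        (u,v),s,t=cv2.minAreaRect(k); box=cv2.boxPoints(((u,v),s,t))
        print('px',(u,v),s,t,[onz(b,*q,8)[:2].round() for q in box],onz(b,u,v,9))
E
```

```text
4966 1993 n [-0.599  0.059  0.799] tilt 0.6459293016526282 yaw -0.09857372354955622 mean [604.977  66.788  89.261] [541.82  -16.552  44.903] [692.006 130.476 156.088]
2266 1093 n [-0.614  0.074  0.786] tilt 0.6662459148098331 yaw -0.12027197331327301 mean [605.16   64.053  88.556] [545.731  -7.586  45.826] [666.356 125.887 136.118]
px (364.5, 257.0) (4.0, 39.0) 90.0 [array([ 354., -151.]), array([ 353., -259.]), array([ 342., -258.]), array([ 343., -151.])] [ 347.708 -204.529    9.   ]
px (367.38232421875, 223.02940368652344) (20.579830169677734, 3.7729687690734863) 30.963756561279297 [array([ 452., -187.]), array([ 461., -193.]), array([ 431., -241.]), array([ 422., -236.])] [ 441.334 -214.244    9.   ]
px (315.0610656738281, 226.12896728515625) (37.60240173339844, 29.664865493774414) 19.653823852539062 [array([413.,  -7.]), array([491., -34.]), array([ 455., -132.]), array([ 378., -104.])] [433.805 -69.304   9.   ]
px (363.1538391113281, 190.7692108154297) (21.0786075592041, 5.547001838684082) 33.6900634765625 [array([ 542., -176.]), array([ 555., -185.]), array([ 522., -233.]), array([ 509., -224.])] [ 531.714 -204.243    9.   ]
px (363.586181640625, 157.4654998779297) (11.698805809020996, 17.08397102355957) 68.19859313964844 [array([ 633., -179.]), array([ 652., -224.]), array([ 620., -236.]), array([ 602., -191.])] [ 626.605 -207.438    9.   ]
px (290.5, 166.5) (43.0, 11.0) 90.0 [array([664.,  14.]), array([664., -17.]), array([541., -17.]), array([541.,  14.])] [601.674  -1.69    9.   ]
```

View pics/crop1.png

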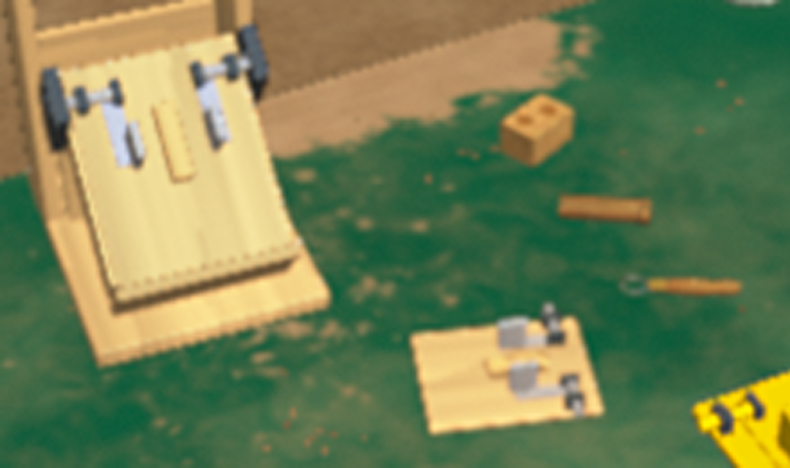

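The crop confirms the candidates. The panel is the large pale one with its pins in the lugs on the tray. The pale one on the table (scene 330,273) is smaller, and the yellow one is excluded. The roller is the flanged stick at scene (358,228) / top (363,191), the loop tool is at (378,249), and the block is at (340,205). Next I'll work out the move to a standoff along the tray's z axis.

```bash
cat >> h.py <<'E'
from scipy.spatial.transform import Rotation as Ro
PSI=-0.11; O=np.array([619.,64.,92.])
def trayR(psi=PSI,t=.66):
    x=np.array([np.cos(t)*np.cos(psi),np.cos(t)*np.sin(psi),np.sin(t)]); y=np.array([-np.sin(psi),np.cos(psi),0]); return np.c_[x,y,np.cross(x,y)]
def toolT(T): return np.c_[T[:,0],-T[:,1],-T[:,2]]
def downR(a): # tool down, tool x at heading a
    x=np.array([np.cos(a),np.sin(a),0]);z=np.array([0,0,-1.]); return np.c_[x,np.cross(z,x),z]
def go(p,R,first='shift'):
    s=telemetry.state(); R0=np.array(s['eef_rot']); d=np.array(p)-s['position']
    rv=np.degrees(Ro.from_matrix(R0.T@R).as_rotvec())
    print('t',round(s['time'],2),'pos',s['position'],'gap',round(s['finger_gap'],3),'F',s['wrist_force'],'j',s['joints'])
    print('shift cm, tool now',R0.T@d/10,'| in final axes',R.T@d/10,'| turn',rv)
E
python3 - <<'E'
from h import *
T=trayR(); go(O+T@[10,0,153],toolT(T))
c=capture('wrist'); V=np.array(c['view']);s=telemetry.state()
R=np.array(s['eef_rot']);print('cam in tool',R.T@(-V[:3,:3].T@V[:3,3]-s['position']),'cam axes in tool\n',R.T@V[:3,:3].T,c['fx'])
E
```

```text
t 0.1 pos [ 228.031 -607.984  231.625] gap 0.999 F [-0.346  0.07   0.055] j [ 1.185  0.616 -0.013  1.425  0.008  1.103 -0.04 ]
shift cm, tool now [ 52.546 -53.063   1.379] | in final axes [ 17.311 -71.084  15.033] | turn [-8.985 37.143 25.837]
cam in tool [  83.147   -0.383 -151.967] cam axes in tool
 [[ 0.    -0.955 -0.298]
 [ 1.     0.001 -0.001]
 [ 0.001 -0.298  0.955]] 306.7817532856789
```

>>> carry_out([
  [0, 0, 0, 2.9, -2.95, 0, 1],
  [0, 0, 0, 2.9, -2.95, 0, 1],
  [0, 0, 0, 2.9, -2.95, 0, 1],
  [0, 0, 0, 2.9, -2.95, 0, 1],
  [0, 0, 0, 2.9, -2.95, 0, 1],
])

```text
time: 0.65
position: [312.6, -417.8, 232.5]
eef_rot: [[0.936, 0.351, -0.0], [0.351, -0.936, 0.0], [0.0, -0.0, -1.0]]
wrist_force: [0.8, 0.4, 0.2]
finger_gap: 1.0
```

>>> carry_out([
  [0, 0, 0, 2.9, -2.95, 0, 1],
  [0, 0, 0, 2.9, -2.95, 0, 1],
  [0, 0, 0, 2.9, -2.95, 0, 1],
  [0, 0, 0, 2.9, -2.95, 0, 1],
  [0, 0, 0, 2.9, -2.95, 0, 1],
])

```text
time: 1.15
position: [396.5, -228.9, 232.7]
eef_rot: [[0.936, 0.351, 0.0], [0.351, -0.936, 0.0], [0.0, -0.0, -1.0]]
wrist_force: [1.0, -0.5, -0.6]
finger_gap: 0.997
```

>>> carry_out([
  [0, 0, 0, 2.9, -2.95, 0, 1],
  [0, 0, 0, 2.9, -2.95, 0, 1],
  [0, 0, 0, 2.9, -2.95, 0, 1],
  [0, 0, 0, 2.9, -2.95, 0, 1],
  [0, 0, 0, 2.9, -2.95, 0, 1],
])

```text
time: 1.65
position: [480.4, -39.9, 232.6]
eef_rot: [[0.936, 0.351, -0.0], [0.351, -0.936, -0.0], [-0.0, -0.0, -1.0]]
wrist_force: [-0.0, -1.0, -0.3]
finger_gap: 1.0
```

```bash
python3 - <<'E'
from h import *
T=trayR(); go(O+T@[10,0,153],toolT(T))
E
```

```text
t 1.65 pos [480.435 -39.943 232.611] gap 1.0 F [-0.033 -1.038 -0.256] j [ 0.146  0.36  -0.148  1.891  0.067  0.895 -1.246]
shift cm, tool now [ 8.959 -8.749  1.359] | in final axes [  2.358 -11.853   3.553] | turn [-8.858 37.123 25.864]
```

>>> carry_out([
  [-1.5, 6.2, 4.3, 0, 0, 0, 1],
  [-1.5, 6.2, 4.3, 0, 0, 0, 1],
  [-1.5, 6.2, 4.3, 0, 0, 0, 1],
  [-1.5, 6.2, 4.3, 0, 0, 0, 1],
  [-1.5, 6.2, 4.3, 0, 0, 0, 1],
])

```text
time: 2.15
position: [479.8, -42.5, 233.3]
eef_rot: [[0.848, -0.038, 0.529], [-0.021, -0.999, -0.038], [0.53, 0.021, -0.848]]
wrist_force: [0.1, 0.5, -0.7]
finger_gap: 1.0
```

>>> carry_out([
  [-1.4, 6.1, 4.3, 0, 0, 0, 1],
  [0, 0, 0, 0.8, -3.9, 1.2, 1],
  [0, 0, 0, 0.8, -4, 1.2, 1],
  [0, 0, 0, 0.8, -4, 1.1, 1],
  [0, 0, 0, 0, 0, 0, 1],
])

```text
time: 2.65
position: [514.5, 71.8, 223.0]
eef_rot: [[0.838, -0.046, 0.544], [-0.02, -0.998, -0.054], [0.546, 0.034, -0.837]]
wrist_force: [0.4, 0.4, -0.3]
finger_gap: 0.999
```

```bash
python3 - <<'E'
from h import *
T=trayR(); go(O+T@[10,0,153],toolT(T))
c=capture('wrist');save('w1',c['img'])
import pickle;pickle.dump(c,open('w1.pkl','wb'))
E
```

```text
t 2.65 pos [514.534  71.77  222.951] gap 0.999 F [ 0.44   0.44  -0.348] j [-0.775  0.315  0.606  2.28   0.129  0.048 -1.976]
shift cm, tool now [ 1.379 -0.266  1.36 ] | in final axes [ 1.241 -0.375  1.464] | turn [-0.544  4.644  4.136]
```

View pics/w1.png

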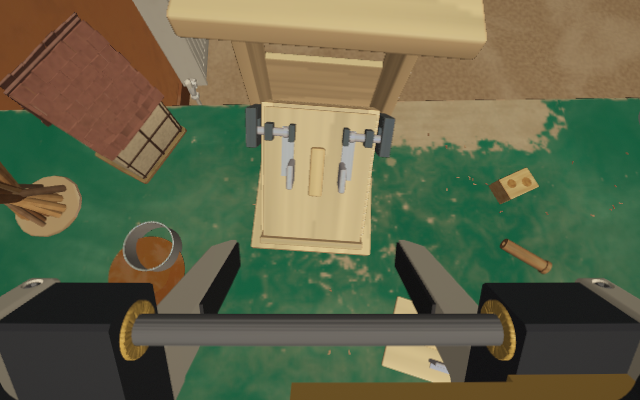

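The wrist view shows the closed panel with its tabs at about (290,177) and (342,179), the rib at (317,172), and the lugs at (251,126) and (387,135). I'll measure from the wrist range data.

```bash
python3 - <<'E'
from h import *
import pickle
c=pickle.load(open('w1.pkl','rb')); W=cloud(c); P=W[90:260,240:400].reshape(-1,3); I=c['img'][90:260,240:400].reshape(-1,3).astype(int)
k=np.isfinite(P).all(1);P=P[k];I=I[k]
T=trayR();L=(P-O)@T
pf=(abs(L[:,0])<55)&(abs(L[:,1])<50)&(abs(L[:,2]-6)<7)
for _ in range(3):
    A=np.c_[L[pf][:,:2],np.ones(pf.sum())]; co=np.linalg.lstsq(A,L[pf][:,2],rcond=None)[0]; r=L[:,2]-np.c_[L[:,:2],np.ones(len(L))]@co
    pf=(abs(L[:,0])<55)&(abs(L[:,1])<50)&(abs(r)<2)
print('plane in tray guess',co,pf.sum())
fl=(abs(r)<2.5)&(abs(L[:,0])<90)&(abs(L[:,1])<75)&(I[:,0]>I[:,2]+25)
print('face extents x',np.percentile(L[fl][:,0],[0.5,99.5]),'y',np.percentile(L[fl][:,1],[.5,99.5]),fl.sum())
q=L[fl]
for x in (-50,-30,-10,20): 
    b=q[abs(q[:,0]-x)<8]; print(x,np.percentile(b[:,1],[1,99]))
for y in (-40,-20,20,40):
    b=q[abs(q[:,1]-y)<8]; print(y,np.percentile(b[:,0],[1,99]))
tb=(r>12)&(abs(L[:,0]-10)<30)&(abs(L[:,1])<40)
for s in(1,-1):
    b=L[tb&(L[:,1]*s>12)]; print('tab',s,len(b),np.percentile(b,[2,50,98],axis=0).round(1).tolist())
lg=(r>4)&(abs(L[:,0]-48)<35)&(abs(L[:,1])>50)&(abs(L[:,1])<85)&(I.max(1)<110)
for s in(1,-1):
    b=L[lg&(L[:,1]*s>0)]; print('lug',s,len(b),np.percentile(b,[2,50,98],axis=0).round(1).tolist())
rb=(r>5)&(abs(L[:,1])<13)&(abs(L[:,0])<40); print('rib',np.percentile(L[rb],[2,50,98],axis=0).round(1).tolist())
def sl(f,u,v,z,):
    pass
# pixel edges on planes (guess)
n=T[:,2]
for nm,u,v,z in(('TL',263,104,6),('TR',379,110,6),('tabL top',290,188,38),('tabR top',341,191,38),('lugL outer top',247,107,26),('lugR outer top',394,116,26)):
    o,d=ray(c,u,v); t=(z-(o-O)@n)/(d@n); print(nm,(o+d*t-O)@T)
E
```

```text
plane in tray guess [-0.001  0.001  6.65 ] 7305
face extents x [-74.721  65.808] y [-54.782  54.504] 11095
-50 [-53.505  54.008]
-30 [-53.166  53.227]
-10 [-53.644  54.068]
20 [-53.705  54.284]
-40 [-74.216  64.97 ]
-20 [-74.524  64.97 ]
20 [-74.273  65.044]
40 [-74.205  64.999]
tab 1 232 [[-4.5, 22.2, 19.1], [9.7, 24.7, 37.7], [39.3, 28.2, 39.6]]
tab -1 233 [[-4.2, -27.6, 19.1], [10.0, -24.2, 37.5], [39.2, -21.7, 39.6]]
lug 1 567 [[30.1, 50.3, 12.5], [48.1, 61.9, 26.3], [65.2, 67.7, 28.0]]
lug -1 508 [[30.4, -66.7, 13.0], [48.1, -61.1, 26.2], [65.3, -51.7, 27.9]]
rib [[-17.5, -6.4, 14.4], [7.8, 0.2, 16.5], [30.3, 6.9, 17.9]]
TL [67.248 55.764  6.   ]
TR [ 69.818 -55.451   6.   ]
tabL top [-4.426 24.056 38.   ]
tabR top [ -3.748 -24.388  38.   ]
lugL outer top [65.291 66.588 26.   ]
lugR outer top [ 67.133 -65.963  26.   ]
```

>>> carry_out([
  [0, 0, 0, 1.0, -0.1, 2.8, 1],
  [0, 0, 0, 0.9, -0.1, 2.8, 1],
  [-0.2, 2.3, 2.1, 0, 0, 0.8, 1],
  [-0.2, 2.3, 2.0, 0, 0, 0.8, 1],
  [0, 0, 0, 0, 0, 0, 1],
])

```text
time: 3.2
position: [577.9, 64.4, 203.0]
eef_rot: [[0.817, -0.127, 0.562], [-0.097, -0.992, -0.084], [0.569, 0.014, -0.823]]
wrist_force: [-0.3, 0.9, 0.4]
finger_gap: 0.999
```

```bash
sed -i 's/^PSI=.*/PSI=-0.11; O=np.array([619.,64.,92.])+[-.6,.2,.3]/' h.py; python3 - <<'E'
from h import *
T=trayR(); go(O+T@[10,0,24],toolT(T))
E
```

```text
t 3.2 pos [577.945  64.385 202.967] gap 0.999 F [-0.338  0.926  0.378] j [-0.636  0.431  0.507  2.176  0.456  0.015 -2.377]
shift cm, tool now [-2.119 -0.601  8.929] | in final axes [-2.607 -0.426  8.809] | turn [ 1.229  3.173 -0.356]
```

At this tilt j6 is at its lower limit. The tray pose needs the wrist's flipped branch (j5≈π), which I can reach with the tool half-turned, so I'll back off, half-turn and cross over.

```bash
cat >> h.py <<'E'
def toolT2(T): return np.c_[-T[:,0],T[:,1],-T[:,2]]
E
python3 - <<'E'
from h import *
go([480,-20,235],downR(-.11))
E
```

```text
t 3.2 pos [577.945  64.385 202.967] gap 0.999 F [-0.338  0.926  0.378] j [-0.636  0.431  0.507  2.176  0.456  0.015 -2.377]
shift cm, tool now [-5.361  9.66  -7.44 ] | in final axes [-8.809  9.463 -3.203] | turn [  1.063 -34.641  -0.747]
```

>>> carry_out([
  [0, 0, 0, -1.3, 2.4, -1.9, 1],
  [0, 0, 0, -1.3, 2.4, -1.9, 1],
  [0, 0, 0, -1.3, 2.4, -1.9, 1],
  [0, 0, 0, -1.4, 2.4, -1.8, 1],
  [0, -7, 0, 0, 0, 0, 1],
])

```text
time: 3.7
position: [476.3, -25.0, 234.7]
eef_rot: [[0.845, -0.138, 0.517], [-0.104, -0.99, -0.094], [0.525, 0.025, -0.851]]
wrist_force: [0.7, 0.9, -0.4]
finger_gap: 0.999
```

>>> carry_out([
  [0, -7, 0, 0, 0, 0, 1],
  [0, -7, 0, 0, 0, 0, 1],
  [0, -7, 0, 0, 0, 0, 1],
  [1, -6.6, -0.7, 0, 0, 0, 1],
  [0, 0, -8.5, 0, 0, 0, 1],
])

```text
time: 4.2
position: [487.3, -26.2, 233.7]
eef_rot: [[0.985, 0.024, 0.168], [0.031, -0.999, -0.039], [0.167, 0.044, -0.985]]
wrist_force: [-0.4, -0.5, -0.4]
finger_gap: 1.003
```

>>> carry_out([
  [0, 0, -8.5, 0, 0, 0, 1],
  [0, 0, -8.5, 0, 0, 0, 1],
  [0, 0, -8.5, 0, 0, 0, 1],
  [0, 0, -8.5, 0, 0, 0, 1],
  [0, 0, -8.5, 0, 0, 0, 1],
])

```text
time: 4.7
position: [483.7, -24.9, 232.6]
eef_rot: [[0.706, 0.689, 0.165], [0.702, -0.711, -0.041], [0.089, 0.145, -0.985]]
wrist_force: [0.7, 0.1, -0.0]
finger_gap: 0.998
```

>>> carry_out([
  [0, 0, -8.5, 0, 0, 0, 1],
  [0, 0, -8.5, 0, 0, 0, 1],
  [0, 0, -8.5, 0, 0, 0, 1],
  [0, 0, -8.5, 0, 0, 0, 1],
  [0, 0, -8.5, 0, 0, 0, 1],
])

```text
time: 5.2
position: [483.6, -25.0, 232.6]
eef_rot: [[0.055, 0.985, 0.165], [0.998, -0.049, -0.041], [-0.033, 0.167, -0.985]]
wrist_force: [-0.0, 0.0, 0.2]
finger_gap: 1.002
```

>>> carry_out([
  [0, 0, -8.5, 0, 0, 0, 1],
  [0, 0, -8.5, 0, 0, 0, 1],
  [0, 0, -8.5, 0, 0, 0, 1],
  [0, 0, -8.5, 0, 0, 0, 1],
  [0, 0, -8.5, 0, 0, 0, 1],
])

```text
time: 5.7
position: [483.5, -25.1, 232.6]
eef_rot: [[-0.625, 0.763, 0.165], [0.769, 0.638, -0.042], [-0.137, 0.1, -0.985]]
wrist_force: [-0.3, 0.4, 0.2]
finger_gap: 1.0
```

>>> carry_out([
  [0, 0, -8.5, 0, 0, 0, 1],
  [0, 0, -8.5, 0, 0, 0, 1],
  [0, 0, -8.5, 0, 0, 0, 1],
  [0, 0, -8.5, 0, 0, 0, 1],
  [0, 0, -8.5, 0, 0, 0, 1],
])

```text
time: 6.2
position: [483.4, -25.2, 232.4]
eef_rot: [[-0.976, 0.14, 0.164], [0.135, 0.99, -0.042], [-0.168, -0.019, -0.986]]
wrist_force: [-0.6, -0.0, -0.0]
finger_gap: 0.995
```

```bash
cat >> h.py <<'E'
def lat(a): # tool pose tilted forward by a[0], then sideways toward -y by a[1] (rad), for flipped-hand grasp
    T=trayR(PSI,a[0]); return Ro.from_rotvec(-a[1]*T[:,0]).as_matrix()@toolT2(T)
E
python3 - <<'E'
from h import *
print(lat((0,.35))[:,2])
go([500,-20,235],lat((0,.35)))
go([500,-20,235],lat((.66,.35)))
E
```

```text
[-0.038 -0.341 -0.939]
t 6.2 pos [483.4   -25.186 232.438] gap 0.995 F [-0.591 -0.018 -0.006] j [ 0.747  0.478 -1.1    1.998  0.685  0.875  0.72 ]
shift cm, tool now [-1.594  0.742 -0.002] | in final axes [-1.593  0.568 -0.48 ] | turn [18.762  9.273 -3.348]
t 6.2 pos [483.4   -25.186 232.438] gap 0.995 F [-0.591 -0.018 -0.006] j [ 0.747  0.478 -1.1    1.998  0.685  0.875  0.72 ]
shift cm, tool now [-1.594  0.742 -0.002] | in final axes [-1.416  0.921  0.488] | turn [ 17.914 -28.034   3.741]
```

>>> carry_out([
  [4.5, -5, 0.7, 0, 0, 0, 1],
  [4.5, -5, 0.7, 0, 0, 0, 1],
  [4.5, -6, 0.7, 0, 0, 0, 1],
  [4.5, -6, 0.7, 0, 0, 0, 1],
  [0, -6, 0.7, 0, 0, 0, 1],
])

```text
time: 6.7
position: [484.0, -24.6, 232.4]
eef_rot: [[-0.803, 0.288, 0.521], [0.077, 0.918, -0.389], [-0.591, -0.272, -0.76]]
wrist_force: [0.5, -0.8, -0.3]
finger_gap: 1.001
```

```bash
python3 - <<'E'
from h import *
go([500,-20,235],lat((.66,.35)))
go([500,-20,235],lat((.66,0)))
E
```

```text
t 6.7 pos [484.045 -24.575 232.43 ] gap 1.001 F [ 0.538 -0.773 -0.332] j [ 0.246  0.353 -0.767  2.321  1.462  0.861 -0.292]
shift cm, tool now [-1.398  0.81   0.458] | in final axes [-1.371  0.845  0.478] | turn [ 0.822 -1.291  1.165]
t 6.7 pos [484.045 -24.575 232.43 ] gap 1.001 F [ 0.538 -0.773 -0.332] j [ 0.246  0.353 -0.767  2.321  1.462  0.861 -0.292]
shift cm, tool now [-1.398  0.81   0.458] | in final axes [-1.371  0.63   0.738] | turn [-19.23   -1.481   0.927]
```

>>> carry_out([
  [-6.4, -0.5, 0.3, 0, 0, 0, 1],
  [-6.4, -0.5, 0.3, 0, 0, 0, 1],
  [-6.4, -0.5, 0.3, 0, 0, 0, 1],
  [0, 0, 0, 0, 0, 0, 1],
])

```text
time: 7.1
position: [482.0, -31.8, 231.0]
eef_rot: [[-0.787, 0.123, 0.604], [0.095, 0.992, -0.078], [-0.609, -0.004, -0.793]]
wrist_force: [-0.4, -1.2, -0.3]
finger_gap: 1.001
```

```bash
python3 - <<'E'
from h import *
T=trayR();go(O+T@[10,0,144],toolT2(T))
E
```

```text
t 7.1 pos [482.033 -31.785 231.   ] gap 1.001 F [-0.387 -1.216 -0.259] j [ 0.615  0.277 -0.816  2.398  1.875  0.364 -0.442]
shift cm, tool now [-2.298 11.103  4.088] | in final axes [-2.371 11.037  4.221] | turn [-0.631 -0.272 -0.482]
```

>>> carry_out([
  [-0.6, -0.3, -0.5, -0.8, 3.7, 1.4, 1],
  [0, 0, 0, -0.8, 3.7, 1.4, 1],
  [0, 0, 0, -0.8, 3.6, 1.4, 1],
  [0, 0, 0, 0, 0, 4, 1],
  [0, 0, 0, 0, 0, 3, 1],
])

```text
time: 7.6
position: [584.0, 77.8, 157.7]
eef_rot: [[-0.785, 0.097, 0.612], [0.077, 0.995, -0.059], [-0.615, 0.001, -0.788]]
wrist_force: [-0.5, -0.2, -0.4]
finger_gap: 0.998
```

```bash
python3 - <<'E'
from h import *
T=trayR();go(O+T@[10,0,24],toolT2(T))
c=capture('wrist');save('w2',c['img'])
W=cloud(c).reshape(-1,3);W=W[np.isfinite(W).all(1)];L=(W-O)@T
k=(abs(L)<[75,60,45]).all(1);L=L[k]
f=(abs(L[:,2]-6)<4)&(abs(L[:,0])<50)&(abs(L[:,1])<50);A=np.c_[L[f][:,:2],np.ones(f.sum())];print(np.linalg.lstsq(A,L[f][:,2],rcond=None)[0])
for s in(1,-1):
    b=L[(L[:,2]>20)&(L[:,2]<41)&(abs(L[:,0])<20)&(L[:,1]*s>12)&(L[:,1]*s<36)];print(len(b),np.percentile(b,[2,50,98],axis=0).round(1).tolist() if len(b) else 0)
E
```

```text
t 7.6 pos [584.035  77.758 157.741] gap 0.998 F [-0.539 -0.193 -0.382] j [ 0.259  0.616 -0.805  2.225  1.903  0.71  -0.572]
shift cm, tool now [ 0.219 -1.01   4.946] | in final axes [ 0.196 -0.97   4.955] | turn [0.48  0.151 0.544]
[0.006 0.002 6.168]
397 [[-6.1, 22.6, 21.5], [3.2, 25.1, 37.2], [16.3, 28.5, 38.9]]
458 [[-5.9, -27.1, 21.4], [3.5, -23.3, 36.9], [16.4, -21.3, 38.9]]
```

View pics/w2.png

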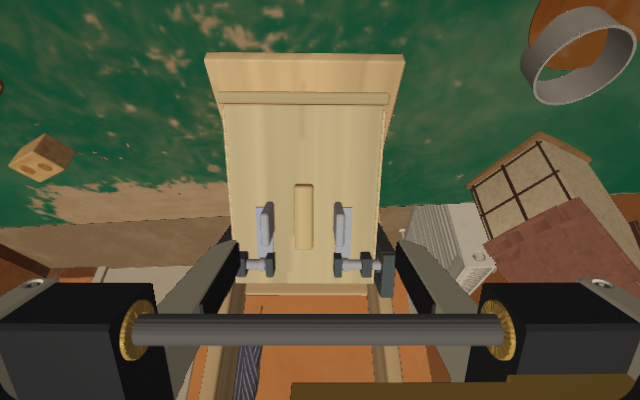

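The wrist view shows the panel square on, with tabs at (266,230) and (343,230) and lugs at (225,255) and (387,275). The tool is about 9 mm off to +y. I'll correct that, go in and squeeze.

>>> carry_out([
  [0.5, 0.15, 0.55, 0.3, -0.92, 0, 1],
  [0, 0, 0, 0, 0, 2, 1],
  [0, 0, 0, 0, 0, 1.6, 1],
  [0, 0, 0, 0, 0, 1.0, 1],
  [0, 0, 0, 0, 0, 0, 1],
])

```text
time: 8.15
position: [607.8, 63.0, 120.5]
eef_rot: [[-0.785, 0.113, 0.609], [0.09, 0.994, -0.068], [-0.613, 0.002, -0.79]]
wrist_force: [-0.4, -0.3, 0.0]
finger_gap: 0.997
```

```bash
python3 - <<'E'
from h import *
T=trayR();go(O+T@[10,0,24],toolT2(T))
E
```

```text
t 8.15 pos [607.799  62.982 120.484] gap 0.997 F [-0.363 -0.311  0.042] j [ 0.271  0.716 -0.781  2.198  2.005  0.748 -0.619]
shift cm, tool now [-0.093  0.238  0.464] | in final axes [-0.094  0.237  0.464] | turn [-0.045 -0.008 -0.215]
```

>>> carry_out([
  [0, 0, 0, 0, 0.29, 0.45, 1],
  [0, 0, 0, 0, 0, 0, 1],
  [0, 0, 0, 0, 0, 0, 0.45],
  [0, 0, 0, 0, 0, 0, 0.3],
  [0, 0, 0, 0, 0, 0, 0.2],
], squeeze=22)

```text
time: 8.65
position: [611.2, 66.2, 117.1]
eef_rot: [[-0.784, 0.112, 0.61], [0.09, 0.994, -0.066], [-0.614, 0.003, -0.789]]
wrist_force: [-0.8, 0.3, -0.4]
finger_gap: 0.79
```

>>> carry_out([
  [0, 0, 0, 0, 0, 0, 0.2],
  [0, 0, 0, 0, 0, 0, 0.2],
  [0, 0, 0, 0, 0, 0, 0.2],
  [0, 0, 0, 0, 0, 0, 0.2],
])

```text
time: 9.05
position: [611.3, 66.1, 116.9]
eef_rot: [[-0.784, 0.112, 0.61], [0.091, 0.994, -0.066], [-0.614, 0.003, -0.79]]
wrist_force: [-0.2, 0.2, 0.3]
finger_gap: 0.45
```

```bash
python3 - <<'E'
from h import *
T=trayR();go(O+T@[10,0,24],toolT2(T))
E
```

```text
t 9.05 pos [611.319  66.123 116.87 ] gap 0.45 F [-0.182  0.159  0.279] j [ 0.264  0.728 -0.779  2.19   2.01   0.754 -0.623]
shift cm, tool now [-0.067 -0.113 -0.015] | in final axes [-0.066 -0.113 -0.015] | turn [ 0.056  0.032 -0.228]
```

>>> carry_out([
  [0, 0, 0, 0, 0, 0, 0.2],
  [0, 0, 0, 0, 0, 0, 0.2],
  [0, 0, 0, 0, 0, 0, 0.2],
  [0, 0, 0, 0, 0, 0, 0.2],
])

```text
time: 9.45
position: [611.3, 65.4, 117.0]
eef_rot: [[-0.784, 0.113, 0.61], [0.091, 0.994, -0.068], [-0.614, 0.002, -0.789]]
wrist_force: [-2.5, -2.5, 3.6]
finger_gap: 0.336
```

>>> carry_out([
  [0, 0, 0, 0, 0, -0.5, 0.2],
  [0, 0, 0, 0, 0, -1, 0.2],
  [0, 0, 0, 0, 0, -2, 0.2],
  [0, 0, 0, 0, 0, -3, 0.2],
  [0, 0, 0, 0, 0, -4, 0.2],
])

```text
time: 9.95
position: [545.1, 73.9, 198.7]
eef_rot: [[-0.788, 0.111, 0.606], [0.091, 0.994, -0.064], [-0.609, 0.005, -0.793]]
wrist_force: [0.6, -0.1, -1.1]
finger_gap: 0.338
```

```bash
python3 - <<'E'
from h import *
go([480,-60,260],lat((.66,.35)))
go([480,-60,260],lat((.0,.35)))
c=capture('wrist');save('w3',c['img'][::2,::2])
c=capture('scene');save('s3',np.vstack([cv2.resize(c['img'][90:300,150:400],None,fx=1.6,fy=1.6)]))
E
```

```text
t 9.95 pos [545.131  73.936 198.722] gap 0.338 F [ 0.636 -0.091 -1.121] j [ 0.284  0.475 -0.824  2.271  1.764  0.637 -0.507]
shift cm, tool now [  0.178 -14.004  -7.951] | in final axes [  0.196 -15.889  -2.619] | turn [20.232 -0.309 -0.176]
t 9.95 pos [545.131  73.936 198.722] gap 0.338 F [ 0.636 -0.091 -1.121] j [ 0.284  0.475 -0.824  2.271  1.764  0.637 -0.507]
shift cm, tool now [  0.178 -14.004  -7.951] | in final axes [  5.003 -15.278  -0.946] | turn [19.575 37.13  -6.727]
```

View pics/s3.png

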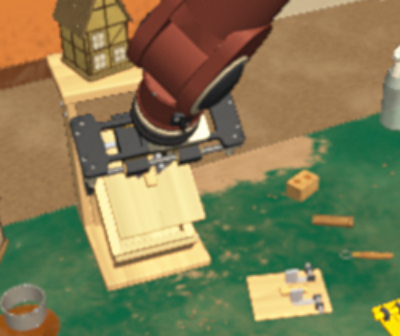

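The scene crop shows the panel held by its tabs at crop (150,205), clear of the lugs and above the open tray. I'll carry it off to the right and go back through the wrist crossing.

```bash
cat >> h.py <<'E'
def lat2(t,s,psi):
    T=trayR(psi,t); return Ro.from_rotvec(-s*np.array([np.cos(psi),np.sin(psi),0]))  .as_matrix()@toolT2(T)
E
python3 - <<'E'
from h import *
go([545,-110,260],lat2(.66,.35,-.3))
s=telemetry.state()
R=lat2(.66,.35,-.3); print('then',np.degrees(Ro.from_matrix(R.T@lat2(0,.35,-.5)).as_rotvec()), R.T@[-5,-140,0])
E
```

```text
t 10.05 pos [544.648  76.362 203.072] gap 0.339 F [ 0.035 -0.035 -1.608] j [ 0.283  0.467 -0.829  2.273  1.766  0.637 -0.508]
shift cm, tool now [ -5.133 -18.502  -3.325] | in final axes [ -3.915 -18.667   3.993] | turn [22.772  2.133 -3.743]
then [ 3.566 41.631 10.41 ] [  -0.482 -127.026   59.068]
```

>>> carry_out([
  [0, 0, 0, 0, 0, -3, 0.2],
  [0, 0, 0, -1.2, -4, -0.2, 0.2],
  [0, 0, 0, -1.2, -4, -0.2, 0.2],
  [0, 0, 0, -1.2, -4, 0, 0.2],
  [0, 0, 0, -1.2, -4, 0, 0.2],
])

```text
time: 10.55
position: [545.4, -88.7, 255.0]
eef_rot: [[-0.785, 0.11, 0.609], [0.089, 0.994, -0.065], [-0.612, 0.004, -0.79]]
wrist_force: [0.4, -0.3, -3.2]
finger_gap: 0.335
```

>>> carry_out([
  [5.5, 0.5, -0.9, 0, -1, 0, 0.2],
  [5.5, 0.5, -0.9, 0, -1, 0, 0.2],
  [5.5, 0.5, -0.9, 0, 0, 0, 0.2],
  [5.5, 0.5, -0.9, 0, 0, 0, 0.2],
  [0, 0, 0, 0, 0, 0, 0.2],
])

```text
time: 11.05
position: [544.5, -102.8, 254.7]
eef_rot: [[-0.818, 0.27, 0.508], [0.034, 0.905, -0.425], [-0.574, -0.33, -0.749]]
wrist_force: [0.1, 0.3, -2.5]
finger_gap: 0.338
```

```bash
python3 - <<'E'
from h import *
go([545,-110,260],lat2(.66,.35,-.3))
go([540,-250,260],lat2(0,.35,-.5))
E
```

```text
t 11.05 pos [ 544.475 -102.769  254.681] gap 0.338 F [ 0.102  0.25  -2.458] j [ 0.377  0.367 -0.661  2.176  1.459  0.767  0.012]
shift cm, tool now [-0.373 -0.816 -0.065] | in final axes [-0.373 -0.817 -0.05 ] | turn [ 0.949 -0.158 -0.023]
t 11.05 pos [ 544.475 -102.769  254.681] gap 0.338 F [ 0.102  0.25  -2.458] j [ 0.377  0.367 -0.661  2.176  1.459  0.767  0.012]
shift cm, tool now [ -0.442 -13.614   5.631] | in final axes [ -6.666 -12.521   4.004] | turn [ 4.463 41.389 10.736]
```

>>> carry_out([
  [0.7, 6.9, 1.8, 0, -0.5, 0, 0.2],
  [0.7, 6.9, 1.8, 0, -0.5, 0, 0.2],
  [0.7, 6.9, 1.8, 0, -0.5, 0, 0.2],
  [0.7, 6.9, 1.8, 0, -0.5, 0, 0.2],
  [0.7, 6.9, 1.8, 0, -0.5, 0, 0.2],
])

```text
time: 11.55
position: [535.4, -130.7, 264.5]
eef_rot: [[-0.901, 0.432, -0.041], [0.419, 0.839, -0.347], [-0.115, -0.33, -0.937]]
wrist_force: [0.9, -0.8, -3.2]
finger_gap: 0.34
```

>>> carry_out([
  [0.7, 6.9, 1.8, 0, 0, 0, 0.2],
  [0, 0, 0, 0, 0, 0, 0.2],
])

```text
time: 11.75
position: [537.3, -133.2, 262.7]
eef_rot: [[-0.873, 0.463, -0.152], [0.487, 0.819, -0.304], [-0.016, -0.339, -0.941]]
wrist_force: [0.3, -1.0, -3.0]
finger_gap: 0.337
```

```bash
python3 - <<'E'
from h import *
go([550,-355,150],downR(np.pi-.6))
E
```

```text
t 11.75 pos [ 537.344 -133.184  262.661] gap 0.337 F [ 0.273 -0.967 -3.026] j [ 0.437  0.575 -0.666  1.59   0.632  1.368  0.655]
shift cm, tool now [-11.72  -13.759  17.143] | in final axes [-13.569 -17.593  11.266] | turn [-19.786   1.817   5.041]
```

>>> carry_out([
  [-6.6, 0.6, 1.7, 0, 0, 0, 0.2],
  [-6.6, 0.6, 1.7, 0, 0, 0, 0.2],
  [-6.6, 0.6, 1.7, 0, 0, 0, 0.2],
  [0, 0, 0, -2.2, -2.9, 0, 0.2],
  [0, 0, 0, -2.2, -2.9, 0, 0.2],
])

```text
time: 12.25
position: [537.8, -204.2, 264.5]
eef_rot: [[-0.829, 0.559, 0.0], [0.559, 0.829, -0.004], [-0.003, -0.003, -1.0]]
wrist_force: [0.6, -0.5, -2.1]
finger_gap: 0.336
```

>>> carry_out([
  [0, 0, 0, -2.3, -2.9, 0, 0.2],
  [0, 0, 0, -2.3, -3, 2.3, 0.2],
  [0, 0, 0, -2.3, -3, 4, 0.2],
  [0, 0, 0, -2.3, -3, 4, 0.2],
  [0, 0, 0, 0, 0, 0, 0.2],
])

```text
time: 12.75
position: [541.1, -353.4, 161.1]
eef_rot: [[-0.823, 0.567, -0.014], [0.568, 0.823, -0.004], [0.009, -0.011, -1.0]]
wrist_force: [-1.9, -1.0, -3.5]
finger_gap: 0.336
```

```bash
python3 - <<'E'
from h import *
go([550,-355,26],downR(np.pi-.6))
c=capture('wrist');save('w4',c['img'])
E
```

```text
t 12.75 pos [ 541.128 -353.412  161.123] gap 0.336 F [-1.881 -1.01  -3.511] j [ 0.914  0.771 -0.689  1.499  0.537  1.078  1.067]
shift cm, tool now [-0.945  0.516 13.499] | in final axes [-0.822  0.37  13.512] | turn [-0.607 -0.528 -0.201]
```

View pics/w4.png

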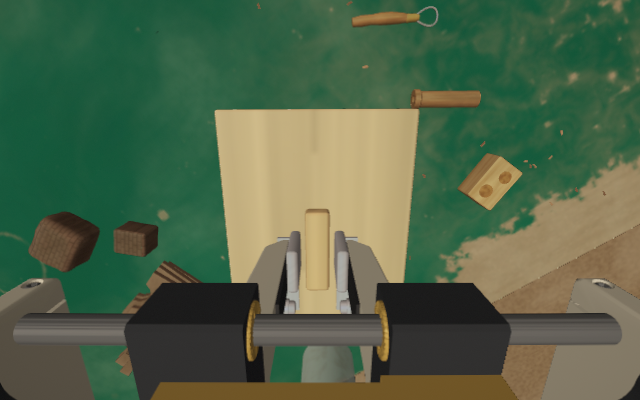

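The wrist view shows the panel held level, with the roller at (445,99), the loop tool at (395,18) and the block at (490,180), all clear of where it will land. Lowering it.

>>> carry_out([
  [-0.6, -0.5, -0.2, -0.4, 0, 3, 0.2],
  [0, 0, 0, -0.4, 0, 3, 0.2],
  [0, 0, 0, 0, 0, 3, 0.2],
  [0, 0, 0, 0, 0, 2.5, 0.2],
  [0, 0, 0, 0, 0, 1, 0.2],
])

```text
time: 13.3
position: [554.6, -348.4, 42.6]
eef_rot: [[-0.832, 0.555, 0.01], [0.555, 0.832, 0.004], [-0.006, 0.009, -1.0]]
wrist_force: [-0.5, -0.2, -2.8]
finger_gap: 0.339
```

```bash
python3 - <<'E'
from h import *
go([550,-355,25],downR(np.pi-.6))
E
```

```text
t 13.3 pos [ 554.63  -348.441   42.606] gap 0.339 F [-0.523 -0.227 -2.82 ] j [ 0.87   0.913 -0.62   1.575  0.641  0.858  0.99 ]
shift cm, tool now [ 0.032 -0.818  1.753] | in final axes [ 0.012 -0.803  1.761] | turn [0.515 0.352 0.64 ]
```

>>> carry_out([
  [0.5, 0.35, 0, 0, 0, 0.8, 0.2],
  [0, 0, 0, 0, 0, 0.6, 0.2],
  [0, 0, 0, 0, 0, 0, 0.2],
])

```text
time: 13.6
position: [556.5, -349.9, 30.5]
eef_rot: [[-0.83, 0.557, 0.003], [0.557, 0.83, -0.002], [-0.003, 0.0, -1.0]]
wrist_force: [0.2, 0.1, -2.5]
finger_gap: 0.332
```

```bash
python3 - <<'E'
from h import *
go([550,-355,25],downR(np.pi-.6))
E
```

```text
t 13.6 pos [ 556.506 -349.887   30.541] gap 0.332 F [ 0.17   0.107 -2.533] j [ 0.858  0.93  -0.605  1.57   0.653  0.849  0.979]
shift cm, tool now [ 0.257 -0.787  0.553] | in final axes [ 0.248 -0.789  0.554] | turn [0.018 0.187 0.523]
```

>>> carry_out([
  [0, 0, 0, 0, 0, 0.3, 0.2],
  [0, 0, 0, 0, 0, 0.2, 0.2],
  [0, 0, 0, 0, 0, 0, 0.2],
  [0, 0, 0, 0, 0, 0, 0.2],
])

```text
time: 14.0
position: [556.0, -350.3, 25.2]
eef_rot: [[-0.83, 0.558, 0.002], [0.558, 0.83, -0.001], [-0.002, 0.0, -1.0]]
wrist_force: [0.0, 0.3, -3.1]
finger_gap: 0.339
```

>>> carry_out([
  [0, 0, 0, 0, 0, 0.1, 0.2],
  [0, 0, 0, 0, 0, 0, 0.2],
  [0, 0, 0, 0, 0, 0, 0.2],
])

```text
time: 14.3
position: [556.3, -350.3, 24.3]
eef_rot: [[-0.83, 0.558, 0.002], [0.558, 0.83, -0.002], [-0.003, 0.0, -1.0]]
wrist_force: [-0.0, 0.5, -0.9]
finger_gap: 0.338
```

>>> carry_out([
  [0, 0, 0, 0, 0, 0, 1],
  [0, 0, 0, 0, 0, 0, 1],
  [0, 0, 0, 0, 0, 0, 1],
  [0, 0, 0, 0, 0, 0, 1],
  [0, 0, 0, 0, 0, 0, 1],
])

```text
time: 14.8
position: [556.2, -350.1, 24.1]
eef_rot: [[-0.83, 0.558, 0.002], [0.558, 0.83, -0.001], [-0.002, 0.0, -1.0]]
wrist_force: [-0.5, -0.4, 0.3]
finger_gap: 0.717
```

>>> carry_out([
  [0, 0, 0, 0, 0, -1, 1],
  [0, 0, 0, 0, 0, -2, 1],
  [0, 0, 0, 0, 0, -4, 1],
  [0, 0, 0, 0, 0, -4, 1],
  [0, 0, 0, 0, 0, 0, 1],
])

```text
time: 15.3
position: [560.1, -350.7, 141.5]
eef_rot: [[-0.83, 0.558, 0.014], [0.558, 0.83, -0.006], [-0.015, 0.003, -1.0]]
wrist_force: [0.4, -0.2, -0.3]
finger_gap: 1.001
```

```bash
python3 - <<'E'
from h import *
c=capture('wrist');save('w5',c['img']);b=capture('top')
W=cloud(c); I=c['img'].astype(int)
m=(I[...,0]>I[...,1]+8)&(W[...,2]>5)&(W[...,2]<40)&(W[...,1]>-260)&(W[...,1]<-150)&(W[...,0]>380)&(W[...,0]<700)
n,lab,st,ce=cv2.connectedComponentsWithStats(m.astype(np.uint8))
for i in range(1,n):
    if st[i,4]>60:
        q=W[lab==i]; r=cv2.minAreaRect(q[:,:2].astype(np.float32)); print(ce[i],st[i,4],r,np.percentile(q[:,2],[50,95]))
        print(np.round(cv2.boxPoints(r)))
go([532,-204,100],downR(np.pi-.6))
E
```

```text
[440.49   77.931] 1400 ((530.7059326171875, -202.8795623779297), (61.3087043762207, 16.5977840423584), 56.43136978149414) [15.427 17.517]
[[ 507. -224.]
 [ 521. -233.]
 [ 555. -182.]
 [ 541. -173.]]
[487.728 168.572] 2285 ((623.7198486328125, -205.58966064453125), (31.108562469482422, 46.14766311645508), 20.884286880493164) [25.807 27.162]
[[ 601. -190.]
 [ 617. -233.]
 [ 646. -222.]
 [ 630. -178.]]
t 15.4 pos [ 556.452 -350.242  135.878] gap 1.0 F [ 0.067 -0.939 -1.055] j [ 0.894  0.808 -0.68   1.502  0.561  1.027  1.052]
shift cm, tool now [10.204 10.774  3.537] | in final axes [10.276 10.689  3.588] | turn [0.011 0.298 0.48 ]
```

View pics/w5.png

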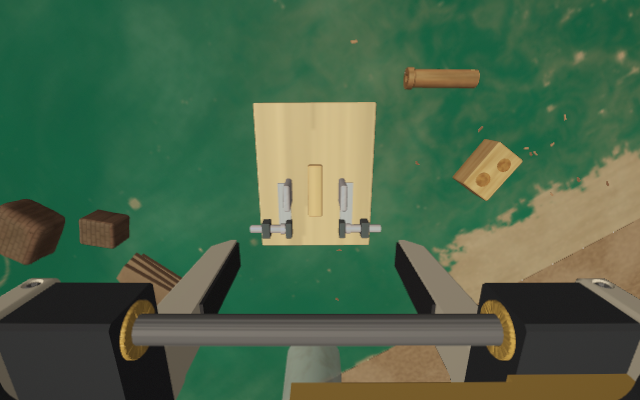

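The panel is flat with its tabs up at (285,195) and (345,195). The roller is at (441,78), lying along the tool's y axis, so I turn 90° to grip across it.

>>> carry_out([
  [0, 0, 0, 2.6, 2.7, 0.9, 0.6],
  [0, 0, 0, 2.6, 2.7, 0.9, 0.6],
  [0, 0, 0, 2.6, 2.7, 0.9, 0.6],
  [0, 0, 0, 2.5, 2.7, 0.9, 0.6],
  [0, 0, 8.15, 0, 0, 0, 0.6],
])

```text
time: 15.9
position: [528.1, -195.7, 95.9]
eef_rot: [[-0.747, 0.665, -0.004], [0.665, 0.747, 0.005], [0.006, 0.001, -1.0]]
wrist_force: [0.1, 0.2, -0.6]
finger_gap: 0.625
```

>>> carry_out([
  [0, 0, 8.15, 0, 0, 0, 0.6],
  [0, 0, 8.15, 0, 0, 0, 0.6],
  [0, 0, 8.15, 0, 0, 0, 0.6],
  [0, 0, 8.15, 0, 0, 0, 0.6],
  [0, 0, 8.15, 0, 0, 0, 0.6],
])

```text
time: 16.4
position: [529.4, -202.8, 96.5]
eef_rot: [[-0.12, 0.993, -0.001], [0.993, 0.12, -0.0], [-0.0, -0.001, -1.0]]
wrist_force: [-0.1, 1.3, 0.3]
finger_gap: 0.602
```

>>> carry_out([
  [0, 0, 8.15, 0, 0, 0, 0.6],
  [0, 0, 8.15, 0, 0, 0, 0.6],
  [0, 0, 8.15, 0, 0, 0, 0.6],
  [0, 0, 8.15, 0, 0, 0, 0.6],
  [0, 0, 8.15, 0, 0, 0, 0.6],
])

```text
time: 16.9
position: [529.4, -202.8, 96.5]
eef_rot: [[0.558, 0.83, -0.001], [0.83, -0.558, -0.0], [-0.001, -0.001, -1.0]]
wrist_force: [0.1, -0.3, -0.2]
finger_gap: 0.6
```

```bash
python3 - <<'E'
from h import *
c=capture('wrist')
W=cloud(c); I=c['img'].astype(int)
m=(I[...,0]>I[...,1]+8)&(W[...,2]>5)&(W[...,2]<40)&(abs(W[...,1]+203)<45)&(abs(W[...,0]-531)<45)
n,lab,st,ce=cv2.connectedComponentsWithStats(m.astype(np.uint8))
for i in range(1,n):
    if st[i,4]>100:
        q=W[lab==i]; r=cv2.minAreaRect(q[:,:2].astype(np.float32)); print(ce[i],st[i,4],r,np.percentile(q[:,2],[50,95]))
go([530.7,-202.9,16],downR(np.radians(56.4)))
E
```

```text
[320.051 212.756] 1286 ((531.504638671875, -202.9200897216797), (60.42404556274414, 16.153518676757812), 55.105995178222656) [15.503 17.362]
t 16.95 pos [ 529.594 -202.578   96.638] gap 0.601 F [ 0.311  0.539 -0.267] j [ 0.459  0.662 -0.209  1.81   0.203  0.691 -0.459]
shift cm, tool now [0.043 0.114 8.064] | in final axes [0.034 0.11  8.064] | turn [-0.029  0.055 -0.479]
```

>>> carry_out([
  [0, 0, 0, 0.05, 0.15, 3, 0.6],
  [0, 0, 0, 0, 0, 3, 0.6],
  [0, 0, 0, 0, 0, 1.5, 0.6],
  [0, 0, 0, 0, 0, 0.5, 0.6],
  [0, 0, 0, 0, 0, 0, 0.6],
])

```text
time: 17.45
position: [531.4, -203.3, 16.7]
eef_rot: [[0.552, 0.834, -0.001], [0.834, -0.552, -0.0], [-0.001, -0.0, -1.0]]
wrist_force: [-0.1, -0.4, 0.8]
finger_gap: 0.601
```

>>> carry_out([
  [0, 0, 0, 0, 0, 0, 0.1],
  [0, 0, 0, 0, 0, 0, 0.1],
  [0, 0, 0, 0, 0, 0, 0.1],
  [0, 0, 0, 0, 0, 0, 0.1],
  [0, 0, 0, 0, 0, 0, 0.1],
], squeeze=12)

```text
time: 17.95
position: [532.4, -203.6, 18.2]
eef_rot: [[0.553, 0.833, 0.002], [0.833, -0.553, -0.001], [0.0, 0.003, -1.0]]
wrist_force: [-0.5, 0.3, 0.4]
finger_gap: 0.219
```

>>> carry_out([
  [0, 0, 0, 0, 0, 0, 0.1],
  [0, 0, 0, 0, 0, 0, 0.1],
  [0, 0, 0, 0, 0, 0, 0.1],
])

```text
time: 18.25
position: [532.3, -203.6, 18.1]
eef_rot: [[0.553, 0.833, 0.002], [0.833, -0.553, -0.001], [-0.0, 0.002, -1.0]]
wrist_force: [-0.7, 0.1, 2.9]
finger_gap: 0.192
```

```bash
python3 - <<'E'
from h import *
go([532,-203.5,17],downR(np.radians(56.4)))
E
```

```text
t 18.25 pos [ 532.321 -203.583   18.087] gap 0.192 F [-0.687  0.11   2.877] j [ 0.435  0.785 -0.172  1.847  0.244  0.528 -0.485]
shift cm, tool now [-0.011 -0.032  0.109] | in final axes [-0.011 -0.031  0.109] | turn [0.136 0.004 0.055]
```

>>> carry_out([
  [0, 0, 0, 0, 0, -1, 0.1],
  [0, 0, 0, 0, 0, -4, 0.1],
  [0, 0, 0, 0, 0, -4.9, 0.1],
  [0, 0, 0, 0, 0, -4.9, 0.1],
  [0, 0, 0, 0, 0, -4.9, 0.1],
])

```text
time: 18.75
position: [531.4, -203.1, 217.1]
eef_rot: [[0.552, 0.834, 0.002], [0.834, -0.552, -0.001], [0.0, 0.002, -1.0]]
wrist_force: [1.0, -0.5, -0.5]
finger_gap: 0.195
```

>>> carry_out([
  [0, 0, -8.5, 0, 0, -4, 0.1],
  [0, 0, -8.5, 0, 0, 0, 0.1],
  [0, 0, -8.5, 0, 0, 0, 0.1],
  [0, 0, -8.5, 0, 0, 0, 0.1],
  [0, 0, -8.5, 0, 0, 0, 0.1],
])

```text
time: 19.25
position: [531.4, -203.2, 255.2]
eef_rot: [[-0.162, 0.987, 0.002], [0.987, 0.162, -0.001], [-0.002, 0.001, -1.0]]
wrist_force: [-0.5, 0.6, -1.4]
finger_gap: 0.192
```

>>> carry_out([
  [0, 0, -8.5, 0, 0, 0, 0.1],
  [0, 0, -8.5, 0, 0, 0, 0.1],
  [0, 0, -8.5, 0, 0, 0, 0.1],
  [0, 0, -8.5, 0, 0, 0, 0.1],
  [0, 0, -8.5, 0, 0, 0, 0.1],
])

```text
time: 19.75
position: [531.4, -203.3, 255.0]
eef_rot: [[-0.786, 0.618, 0.001], [0.618, 0.786, -0.001], [-0.002, -0.0, -1.0]]
wrist_force: [-0.4, -0.0, -0.7]
finger_gap: 0.194
```

>>> carry_out([
  [0, 0, -8.5, 0, 0, 0, 0.1],
  [0, 0, -8.5, 0, 0, 0, 0.1],
  [0, 0, 0, 0, 0, 0, 0.1],
])

```text
time: 20.05
position: [531.4, -203.5, 254.7]
eef_rot: [[-0.93, 0.368, 0.001], [0.368, 0.93, -0.001], [-0.001, -0.0, -1.0]]
wrist_force: [0.0, 0.7, -1.5]
finger_gap: 0.194
```

```bash
python3 - <<'E'
from h import *
go([535,-110,260],lat2(0,.35,-.3))
go([535,-110,260],lat2(.66,.35,-.2))
E
```

```text
t 20.05 pos [ 531.375 -203.52   254.721] gap 0.194 F [ 0.039  0.652 -1.504] j [ 0.782  0.554 -0.734  1.62   0.403  1.123  1.139]
shift cm, tool now [ 3.101  8.83  -0.536] | in final axes [ 2.417  8.312 -3.596] | turn [20.019 -0.687 -4.354]
t 20.05 pos [ 531.375 -203.52   254.721] gap 0.194 F [ 0.039  0.652 -1.504] j [ 0.782  0.554 -0.734  1.62   0.403  1.123  1.139]
shift cm, tool now [ 3.101  8.83  -0.536] | in final axes [-1.059  8.497 -3.815] | turn [ 15.957 -39.018 -16.273]
```

>>> carry_out([
  [0, 0, 0, 1.5, 4.4, -0.3, 0.1],
  [0, 0, 0, 1.5, 4.4, -0.3, 0.1],
  [6.7, -0.2, -1.4, 0, 0, 0, 0.1],
  [6.7, -0.2, -1.4, 0, 0, 0, 0.1],
  [6.7, -0.2, -1.4, 0, 0, 0, 0.1],
])

```text
time: 20.55
position: [536.5, -110.1, 261.8]
eef_rot: [[-0.954, 0.282, -0.102], [0.3, 0.894, -0.333], [-0.003, -0.348, -0.937]]
wrist_force: [-0.1, -0.5, -1.4]
finger_gap: 0.191
```

```bash
python3 - <<'E'
from h import *
go([535,-110,260],lat2(.66,.35,-.2))
E
```

```text
t 20.55 pos [ 536.471 -110.089  261.812] gap 0.191 F [-0.073 -0.473 -1.375] j [ 0.367  0.539 -0.62   1.643  0.638  1.305  0.802]
shift cm, tool now [0.143 0.03  0.182] | in final axes [0.224 0.043 0.051] | turn [ -2.213 -39.705  -5.377]
```

>>> carry_out([
  [-0.4, -6.6, -0.9, 0, 0, 0, 0.1],
  [-0.4, -6.6, -0.9, 0, 0, 0, 0.1],
  [-0.4, -6.6, -0.9, 0, 0, 0, 0.1],
  [-0.4, -6.6, -0.9, 0, 0, 0, 0.1],
  [-0.4, -6.6, -0.9, 0, 0, 0, 0.1],
])

```text
time: 21.05
position: [536.0, -109.8, 261.6]
eef_rot: [[-0.869, 0.202, 0.452], [0.013, 0.922, -0.386], [-0.495, -0.33, -0.804]]
wrist_force: [0.6, -1.6, -0.8]
finger_gap: 0.195
```

>>> carry_out([
  [-0.4, -6.6, -0.9, 0, 0, 0, 0.1],
  [0, 0, 0, 0, 0, 0, 0.1],
])

```text
time: 21.25
position: [533.9, -112.3, 260.3]
eef_rot: [[-0.832, 0.19, 0.521], [-0.032, 0.921, -0.388], [-0.553, -0.34, -0.76]]
wrist_force: [0.1, 0.1, -1.1]
finger_gap: 0.194
```

```bash
python3 - <<'E'
from h import *
T=trayR();go(O+T@[-20,0,130],toolT2(T))
E
```

```text
t 21.25 pos [ 533.898 -112.321  260.265] gap 0.194 F [ 0.108  0.113 -1.12 ] j [ 0.32   0.301 -0.5    2.202  1.441  0.613  0.132]
shift cm, tool now [ 4.558 19.659 -1.909] | in final axes [ 7.194 18.473  4.231] | turn [-19.075  -2.678   7.671]
```

```bash
python3 - <<'E'
from h import *
T=trayR();go(O+T@[10,0,100],toolT2(T))
R=np.array(telemetry.state()['eef_rot']); 
E
```

```text
t 21.25 pos [ 533.898 -112.321  260.265] gap 0.194 F [ 0.108  0.113 -1.12 ] j [ 0.32   0.301 -0.5    2.202  1.441  0.613  0.132]
shift cm, tool now [ 1.385 20.211  0.852] | in final axes [ 4.194 18.473  7.231] | turn [-19.075  -2.678   7.671]
```

>>> carry_out([
  [-6.4, -0.9, 2.6, 0, 0, 0, 0.1],
  [-6.4, -0.9, 2.6, 0, 0, 0, 0.1],
  [-6.3, -0.9, 2.5, 0, 0, 0, 0.1],
  [0, 0, 0, 1, 4.5, 0, 0.1],
  [0, 0, 0, 1, 4.5, 0, 0.1],
])

```text
time: 21.75
position: [534.8, -60.1, 253.0]
eef_rot: [[-0.782, 0.132, 0.609], [0.105, 0.991, -0.081], [-0.615, 0.001, -0.789]]
wrist_force: [0.3, 1.2, -1.5]
finger_gap: 0.193
```

```bash
python3 - <<'E'
from h import *
T=trayR();go(O+T@[0,0,80],toolT2(T))
E
```

```text
t 21.75 pos [534.833 -60.055 253.049] gap 0.193 F [ 0.313  1.201 -1.47 ] j [ 0.377  0.253 -0.415  2.257  1.635  0.177 -0.129]
shift cm, tool now [ 4.628 13.304  8.772] | in final axes [ 4.372 13.268  8.955] | turn [-0.758  0.102 -1.039]
```

>>> carry_out([
  [-0.75, 0.1, -1, 1, 4.4, 1, 0.1],
  [0, 0, 0, 1, 4.4, 1, 0.1],
  [0, 0, 0, 1, 4.4, 1, 0.1],
  [0, 0, 0, 1.2, 0, 3, 0.1],
  [0, 0, 0, 0, 0, 2.5, 0.1],
])

```text
time: 22.25
position: [565.1, 81.7, 157.8]
eef_rot: [[-0.79, 0.087, 0.607], [0.07, 0.996, -0.052], [-0.61, 0.001, -0.793]]
wrist_force: [-0.5, -1.5, -0.5]
finger_gap: 0.194
```

>>> carry_out([
  [0, 0, 0, 0, 0, 0, 0.1],
])

```text
time: 22.35
position: [565.9, 78.4, 156.3]
eef_rot: [[-0.791, 0.093, 0.605], [0.074, 0.996, -0.056], [-0.607, 0.0, -0.795]]
wrist_force: [-0.4, -0.9, -0.8]
finger_gap: 0.186
```

```bash
python3 - <<'E'
from h import *
T=trayR();go(O+T@[-27,0,-15],toolT2(T))
E
```

```text
t 22.35 pos [565.897  78.412 156.276] gap 0.186 F [-0.444 -0.916 -0.759] j [ 0.122  0.542 -0.599  2.267  1.973  0.587 -0.693]
shift cm, tool now [ 2.315 -0.907  9.858] | in final axes [ 2.377 -0.836  9.849] | turn [ 0.597 -0.423  0.769]
```

>>> carry_out([
  [0.6, -0.4, 0.7, 1.2, -0.4, 1.5, 0.1],
  [0, 0, 0, 1.1, -0.4, 1.5, 0.1],
  [0, 0, 0, 0, 0, 2, 0.1],
  [0, 0, 0, 0, 0, 0, 0.1],
])

```text
time: 22.75
position: [577.1, 68.1, 104.6]
eef_rot: [[-0.784, 0.109, 0.611], [0.085, 0.994, -0.069], [-0.615, -0.002, -0.788]]
wrist_force: [-0.5, -0.4, -0.9]
finger_gap: 0.19
```

```bash
python3 - <<'E'
from h import *
T=trayR();go(O+T@[-27,0,-15],toolT2(T))
E
```

```text
t 22.75 pos [577.138  68.106 104.597] gap 0.19 F [-0.465 -0.357 -0.863] j [ 0.143  0.685 -0.621  2.288  2.15   0.72  -0.844]
shift cm, tool now [0.192 0.07  5.012] | in final axes [0.18  0.065 5.012] | turn [-0.061  0.142  0.083]
```

Going in: 4.3 cm first, then by millimetres.

>>> carry_out([
  [0, 0, 0, 0.15, 0, 1.5, 0.1],
  [0, 0, 0, 0, 0, 1.5, 0.1],
  [0, 0, 0, 0, 0, 0.9, 0.1],
  [0, 0, 0, 0, 0, 0.4, 0.1],
  [0, 0, 0, 0, 0, 0, 0.1],
])

```text
time: 23.25
position: [601.3, 66.9, 70.7]
eef_rot: [[-0.784, 0.105, 0.612], [0.082, 0.994, -0.065], [-0.616, -0.001, -0.788]]
wrist_force: [0.8, -0.2, 0.3]
finger_gap: 0.193
```

```bash
python3 - <<'E'
from h import *
T=trayR();go(O+T@[-27,0,-15],toolT2(T))
E
```

```text
t 23.25 pos [601.288  66.891  70.741] gap 0.193 F [ 0.836 -0.165  0.321] j [ 0.148  0.779 -0.609  2.244  2.221  0.756 -0.861]
shift cm, tool now [ 0.015 -0.081  0.858] | in final axes [ 0.011 -0.08   0.858] | turn [0.126 0.202 0.26 ]
```

>>> carry_out([
  [0, 0, 0, 0, 0, 0.4, 0.1],
  [0, 0, 0, 0, 0, 0.3, 0.1],
  [0, 0, 0, 0, 0, 0, 0.1],
  [0, 0, 0, 0, 0, 0, 0.1],
])

```text
time: 23.65
position: [605.2, 66.6, 64.7]
eef_rot: [[-0.784, 0.104, 0.612], [0.081, 0.995, -0.065], [-0.615, -0.001, -0.788]]
wrist_force: [-0.1, -0.2, -0.0]
finger_gap: 0.19
```

```bash
python3 - <<'E'
from h import *
T=trayR();go(O+T@[-27,0,-15],toolT2(T))
E
```

```text
t 23.65 pos [605.198  66.568  64.682] gap 0.19 F [-0.085 -0.235 -0.024] j [ 0.149  0.795 -0.606  2.235  2.232  0.761 -0.862]
shift cm, tool now [-0.05  -0.091  0.139] | in final axes [-0.05  -0.09   0.139] | turn [0.154 0.161 0.305]
```

>>> carry_out([
  [0, 0, 0, 0, 0, 0.15, 0.1],
  [0, 0, 0, 0, 0, 0, 0.1],
])

```text
time: 23.85
position: [606.2, 66.4, 63.4]
eef_rot: [[-0.784, 0.104, 0.612], [0.081, 0.995, -0.065], [-0.615, -0.001, -0.788]]
wrist_force: [-0.0, -0.7, -1.3]
finger_gap: 0.19
```

>>> carry_out([
  [0, 0, 0, 0, 0, 0.1, 0.1],
  [0, 0, 0, 0, 0, 0, 0.1],
])

```text
time: 24.05
position: [606.8, 66.4, 62.7]
eef_rot: [[-0.784, 0.104, 0.612], [0.081, 0.995, -0.065], [-0.615, -0.001, -0.788]]
wrist_force: [-1.4, 0.1, -0.1]
finger_gap: 0.195
```

```bash
python3 - <<'E'
from h import *
T=trayR();go(O+T@[-27,0,-16],toolT2(T))
E
```

```text
t 24.05 pos [606.817  66.408  62.678] gap 0.195 F [-1.449  0.12  -0.069] j [ 0.149  0.8   -0.605  2.232  2.235  0.762 -0.862]
shift cm, tool now [-0.044 -0.092 -0.02 ] | in final axes [-0.045 -0.092 -0.019] | turn [0.155 0.169 0.302]
```

>>> carry_out([
  [0, 0, 0, 0, 0, 0.1, 0.1],
  [0, 0, 0, 0, 0, 0, 0.1],
  [0, 0, 0, 0, 0, 0, 0.1],
])

```text
time: 24.35
position: [606.9, 66.4, 62.6]
eef_rot: [[-0.784, 0.103, 0.613], [0.081, 0.995, -0.065], [-0.616, -0.002, -0.788]]
wrist_force: [-4.8, -1.0, 5.5]
finger_gap: 0.193
```

It's down on the floor (about 7 N). Opening a little and withdrawing along the tray's z axis.

>>> carry_out([
  [0, 0, 0, 0, 0, 0, 0.45],
  [0, 0, 0, 0, 0, 0, 0.45],
  [0, 0, 0, 0, 0, 0, 0.45],
  [0, 0, 0, 0, 0, 0, 0.45],
])

```text
time: 24.75
position: [607.6, 66.2, 61.8]
eef_rot: [[-0.784, 0.104, 0.612], [0.081, 0.995, -0.065], [-0.615, -0.001, -0.788]]
wrist_force: [-0.2, -0.2, -0.5]
finger_gap: 0.441
```

>>> carry_out([
  [0, 0, 0, 0, 0, -1, 0.45],
  [0, 0, 0, 0, 0, -2, 0.45],
  [0, 0, 0, 0, 0, -3, 0.45],
  [0, 0, 0, -1.5, 0, -3, 0.6],
  [0, 0, 0, -1, 0, -3, 0.8],
])

```text
time: 25.25
position: [552.7, 72.4, 173.1]
eef_rot: [[-0.784, 0.103, 0.612], [0.081, 0.995, -0.064], [-0.615, -0.001, -0.788]]
wrist_force: [0.7, -0.6, 1.1]
finger_gap: 0.577
```

```bash
python3 - <<'E'
from h import *
T=trayR()
c=capture('wrist');save('w6',c['img'])
W=cloud(c);I=c['img'].astype(int);L=(W-O)@T
m=(abs(L[...,0])<62)&(abs(L[...,1])<44)&(L[...,2]<-8)&(L[...,2]>-30)
m=m.astype(np.uint8);n,lab,st,ce=cv2.connectedComponentsWithStats(m)
for i in range(1,n):
    if st[i,4]>200: q=L[lab==i];print(ce[i],st[i,4],cv2.minAreaRect(q[:,:2].astype(np.float32)),np.percentile(q[:,2],[5,50,95]))
go([545,-110,265],lat2(.66,.35,-.25))
E
```

```text
[317.224 171.922] 1035 ((-29.113805770874023, 1.5652408599853516), (58.32569885253906, 17.1561279296875), 0.27474164962768555) [-22.989 -18.558 -16.741]
[316.049 260.608] 885 ((59.584957122802734, 0.2550811767578125), (87.31489562988281, 2.045907974243164), 89.6130142211914) [-28.502 -18.435  -9.191]
t 25.3 pos [552.93   73.997 178.195] gap 0.612 F [-0.267 -0.35   2.646] j [ 0.123  0.479 -0.595  2.292  1.947  0.568 -0.688]
shift cm, tool now [ -6.226 -18.386  -6.143] | in final axes [ -4.199 -19.908   0.761] | turn [20.98   2.105 -5.695]
```

View pics/w6.png

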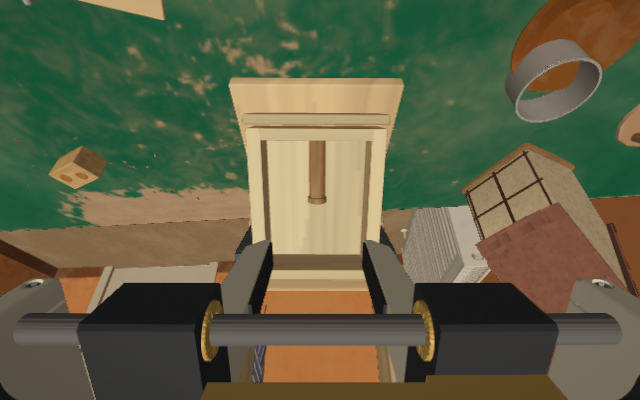

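The roller rests in the tray at (317,172), centred at tray x=-29, y=1.6, against the low wall. Returning for the panel by the same route.

>>> carry_out([
  [0, 0, 0, 0, 0, -3.5, 1],
  [0, 0, 0, -1.6, -4.5, -0.6, 1],
  [0, 0, 0, -1.6, -4.5, -0.6, 1],
  [0, 0, 0, -1.5, -4.5, -0.6, 1],
  [0, 0, 0, -1.5, -4.5, -0.6, 1],
])

```text
time: 25.8
position: [544.9, -101.6, 252.3]
eef_rot: [[-0.784, 0.108, 0.611], [0.083, 0.994, -0.069], [-0.615, -0.003, -0.788]]
wrist_force: [-0.2, 0.2, -1.9]
finger_gap: 0.989
```

>>> carry_out([
  [5.2, 0.5, -1.4, 0, 0, 0, 1],
  [5.2, 0.5, -1.4, 0, 0, 0, 1],
  [5.2, 0.5, -1.4, 0, 0, 0, 1],
  [5.2, 0.5, -1.4, 0, 0, 0, 1],
  [0.7, 6.9, 1.8, 0, -0.5, 0, 1],
])

```text
time: 26.3
position: [543.4, -99.3, 250.1]
eef_rot: [[-0.857, 0.249, 0.451], [0.04, 0.905, -0.423], [-0.514, -0.345, -0.786]]
wrist_force: [-0.2, -0.0, -0.9]
finger_gap: 0.999
```

>>> carry_out([
  [0.7, 6.9, 1.8, 0, -0.5, 0, 1],
  [0.7, 6.9, 1.8, 0, -0.5, 0, 1],
  [0.7, 6.9, 1.8, 0, -0.5, 0, 1],
  [0.7, 6.9, 1.8, 0, -0.5, 0, 1],
  [0.7, 6.9, 1.8, 0, 0, 0, 1],
])

```text
time: 26.8
position: [539.2, -121.9, 260.1]
eef_rot: [[-0.907, 0.41, -0.094], [0.416, 0.842, -0.345], [-0.062, -0.352, -0.934]]
wrist_force: [0.2, -0.0, -0.5]
finger_gap: 1.004
```

```bash
python3 - <<'E'
from h import *
go([556.3,-350.3,110],downR(np.arctan2(.558,-.83)))
E
```

```text
t 26.8 pos [ 539.199 -121.897  260.111] gap 1.004 F [ 0.182 -0.003 -0.503] j [ 0.126  0.486 -0.208  1.653  0.48   1.181  0.843]
shift cm, tool now [-10.114 -13.239  21.734] | in final axes [-14.162 -18.001  15.011] | turn [-20.307   5.189   8.552]
```

>>> carry_out([
  [-6.8, 1.7, 2.85, 0, 0, 0, 1],
  [-6.8, 1.7, 2.85, 0, 0, 0, 1],
  [-6.7, 1.7, 2.85, 0, 0, 0, 1],
  [0, 0, 0, -2.8, -3.6, 2, 1],
  [0, 0, 0, -2.8, -3.6, 2, 1],
])

```text
time: 27.3
position: [546.4, -213.8, 220.1]
eef_rot: [[-0.832, 0.554, 0.006], [0.554, 0.833, -0.003], [-0.007, 0.001, -1.0]]
wrist_force: [1.3, -0.4, -0.3]
finger_gap: 1.0
```

>>> carry_out([
  [0, 0, 0, -2.8, -3.6, 2, 1],
  [0, 0, 0, -2.8, -3.6, 2, 1],
  [0, 0, 0, -2.8, -3.6, 2, 1],
  [0, 0, 0, 0, 0, 4, 1],
  [0, 0, 0, 0, 0, 0, 1],
])

```text
time: 27.8
position: [551.9, -349.2, 113.9]
eef_rot: [[-0.83, 0.558, -0.008], [0.558, 0.83, 0.003], [0.008, -0.001, -1.0]]
wrist_force: [-1.3, 0.7, -0.6]
finger_gap: 1.004
```

```bash
python3 - <<'E'
from h import *
go([556.3,-350.3,24.3],downR(np.arctan2(.558,-.83)))
E
```

```text
t 27.8 pos [ 551.914 -349.226  113.923] gap 1.004 F [-1.31   0.682 -0.645] j [ 0.667  0.755 -0.242  1.53   0.213  0.891  1.332]
shift cm, tool now [-0.498  0.168  8.958] | in final axes [-0.424  0.156  8.962] | turn [-0.081 -0.471  0.026]
```

>>> carry_out([
  [0, -0.4, 0, -0.4, 0.15, 2, 1],
  [0, 0, 0, 0, 0, 2.5, 1],
  [0, 0, 0, 0, 0, 1.5, 1],
  [0, 0, 0, 0, 0, 0, 1],
])

```text
time: 28.2
position: [560.8, -349.0, 58.9]
eef_rot: [[-0.833, 0.554, 0.007], [0.554, 0.833, -0.004], [-0.008, 0.0, -1.0]]
wrist_force: [-0.3, 0.4, 0.3]
finger_gap: 1.001
```

```bash
python3 - <<'E'
from h import *
go([556.3,-350.3,24.3],downR(np.arctan2(.558,-.83)))
E
```

```text
t 28.2 pos [ 560.759 -349.027   58.878] gap 1.001 F [-0.322  0.417  0.294] j [ 0.65   0.826 -0.225  1.559  0.237  0.776  1.311]
shift cm, tool now [ 0.328 -0.354  3.455] | in final axes [ 0.299 -0.354  3.458] | turn [0.021 0.455 0.296]
```

>>> carry_out([
  [0, 0.4, 0.3, 0.1, -0.15, 1.4, 1],
  [0, 0, 0, 0.1, 0, 1.3, 1],
  [0, 0, 0, 0, 0, 0.6, 1],
  [0, 0, 0, 0, 0, 0, 1],
])

```text
time: 28.6
position: [558.4, -351.1, 25.7]
eef_rot: [[-0.829, 0.56, 0.002], [0.56, 0.829, -0.002], [-0.003, -0.0, -1.0]]
wrist_force: [-0.0, 0.3, -0.3]
finger_gap: 0.999
```

```bash
python3 - <<'E'
from h import *
go([556.3,-350.3,24.3],downR(np.arctan2(.558,-.83)))
E
```

```text
t 28.6 pos [ 558.423 -351.142   25.659] gap 0.999 F [-0.044  0.339 -0.301] j [ 0.647  0.871 -0.212  1.572  0.246  0.723  1.3  ]
shift cm, tool now [ 0.223 -0.049  0.135] | in final axes [ 0.223 -0.049  0.136] | turn [-0.018  0.158 -0.129]
```

>>> carry_out([
  [0, 0.15, -0.1, 0.2, 0, 0.12, 1],
  [0, 0, 0, 0, 0, 0, 0.5],
  [0, 0, 0, 0, 0, 0, 0.2],
  [0, 0, 0, 0, 0, 0, 0.2],
  [0, 0, 0, 0, 0, 0, 0.2],
], squeeze=22)

```text
time: 29.1
position: [557.7, -350.5, 25.9]
eef_rot: [[-0.83, 0.558, 0.002], [0.558, 0.83, -0.002], [-0.003, -0.0, -1.0]]
wrist_force: [0.2, -1.0, 0.3]
finger_gap: 0.707
```

>>> carry_out([
  [0, 0, 0, 0, 0, 0, 0.2],
  [0, 0, 0, 0, 0, 0, 0.2],
  [0, 0, 0, 0, 0, 0, 0.2],
  [0, 0, 0, 0, 0, 0, 0.2],
  [0, 0, 0, 0, 0, 0, 0.2],
])

```text
time: 29.6
position: [557.8, -350.5, 25.9]
eef_rot: [[-0.83, 0.558, 0.002], [0.558, 0.83, -0.002], [-0.003, -0.0, -1.0]]
wrist_force: [0.4, -0.2, 1.2]
finger_gap: 0.337
```

>>> carry_out([
  [0, 0, 0, 0, 0, 0, 0.2],
  [0, 0, 0, 0, 0, 0, 0.2],
  [0, 0, 0, 0, 0, 0, 0.2],
])

```text
time: 29.9
position: [557.8, -350.5, 25.9]
eef_rot: [[-0.83, 0.558, 0.002], [0.558, 0.83, -0.002], [-0.003, -0.0, -1.0]]
wrist_force: [0.5, 0.3, 2.5]
finger_gap: 0.339
```

```bash
python3 - <<'E'
from h import *
go([556.3,-350.3,24.3],downR(np.arctan2(.558,-.83)))
E
```

```text
t 29.9 pos [ 557.762 -350.547   25.862] gap 0.339 F [0.547 0.31  2.501] j [ 0.648  0.869 -0.213  1.575  0.247  0.721  1.301]
shift cm, tool now [ 0.136 -0.061  0.156] | in final axes [ 0.135 -0.061  0.156] | turn [-0.005  0.171 -0.029]
```

```bash
python3 - <<'E'
from h import *
T=trayR();print('p0',T.T@(np.array([611.3,65.4,117.0])-O),'rot0',np.degrees(Ro.from_matrix(toolT2(T).T@np.array([[-0.784, 0.113, 0.61], [0.091, 0.994, -0.068], [-0.614, 0.002, -0.789]])).as_rotvec()))
go([535,-130,265],downR(np.pi-.4))
E
```

```text
p0 [ 9.465  0.413 23.92 ] rot0 [ 0.029 -0.065  0.233]
t 29.9 pos [ 557.762 -350.547   25.862] gap 0.339 F [0.547 0.31  2.501] j [ 0.648  0.869 -0.213  1.575  0.247  0.721  1.301]
shift cm, tool now [ 14.131  17.024 -23.958] | in final axes [ 10.685  19.427 -23.914] | turn [ -0.021   0.17  -11.023]
```

>>> carry_out([
  [0, 0, 0, 0, 0, -1, 0.2],
  [0, 0, 0, 0, 0, -3, 0.2],
  [0, 0, 0, 0, 0, -4.5, 0.2],
  [0, 0, 0, 0, 0, -4.5, 0.2],
  [0, 0, 0, 0, 0, -4.5, 0.2],
])

```text
time: 30.4
position: [556.4, -349.6, 201.9]
eef_rot: [[-0.83, 0.558, 0.0], [0.558, 0.83, -0.0], [-0.0, 0.0, -1.0]]
wrist_force: [0.5, 0.3, -3.0]
finger_gap: 0.337
```

>>> carry_out([
  [0, 0, 0, 2.3, 2.8, -2.5, 0.2],
  [0, 0, 0, 2.4, 2.8, -2.5, 0.2],
  [0, 0, 0, 2.4, 2.8, -1.5, 0.2],
  [0, 0, 0, 2.4, 2.8, 0, 0.2],
  [0, 0, 0, 2.4, 2.8, 0, 0.2],
])

```text
time: 30.9
position: [535.7, -165.7, 265.9]
eef_rot: [[-0.83, 0.558, 0.002], [0.558, 0.83, -0.001], [-0.003, 0.0, -1.0]]
wrist_force: [-0.6, 0.1, -3.1]
finger_gap: 0.336
```

>>> carry_out([
  [0, 0, 0, 2.4, 2.8, 0, 0.2],
  [6.7, 0, -3, 0, 0, 0, 0.2],
  [6.7, 0, -3, 0, 0, 0, 0.2],
  [6.7, 0, -3, 0, 0, 0, 0.2],
  [0, 0, 0, 0, 0, 0, 0.2],
])

```text
time: 31.4
position: [533.1, -125.2, 263.5]
eef_rot: [[-0.909, 0.383, -0.166], [0.416, 0.859, -0.298], [0.029, -0.34, -0.94]]
wrist_force: [-0.5, 1.5, -2.6]
finger_gap: 0.333
```

```bash
python3 - <<'E'
from h import *
go([545,-110,265],lat2(.66,.35,-.2))
E
```

```text
t 31.4 pos [ 533.075 -125.248  263.541] gap 0.333 F [-0.495  1.477 -2.553] j [ 0.173  0.509 -0.239  1.598  0.43   1.269  0.923]
shift cm, tool now [-0.444  1.717 -0.789] | in final axes [-1.132  1.576 -0.046] | turn [ -3.564 -43.712 -11.569]
```

>>> carry_out([
  [-0.6, -7.3, -1.9, 0, 0.3, 0, 0.2],
  [-0.6, -7.3, -1.9, 0, 0.3, 0, 0.2],
  [-0.6, -7.3, -1.9, 0, 0.3, 0, 0.2],
  [-0.6, -7.3, -1.9, -0.4, 0.3, 0, 0.2],
  [-0.6, -7.3, -1.9, -0.4, 0.3, 0, 0.2],
])

```text
time: 31.9
position: [542.9, -120.8, 263.7]
eef_rot: [[-0.871, 0.237, 0.431], [0.047, 0.912, -0.407], [-0.49, -0.334, -0.806]]
wrist_force: [0.9, -0.5, -2.6]
finger_gap: 0.338
```

>>> carry_out([
  [-0.6, -7.3, -1.9, -0.4, 0, 0, 0.2],
  [0, 0, 0, 0, 0, 0, 0.2],
])

```text
time: 32.1
position: [544.5, -124.6, 264.7]
eef_rot: [[-0.841, 0.223, 0.494], [-0.002, 0.91, -0.415], [-0.542, -0.349, -0.765]]
wrist_force: [-0.5, -0.6, -2.7]
finger_gap: 0.335
```

```bash
python3 - <<'E'
from h import *
T=trayR();go(O+T@[10.9,0.4,120],toolT2(T))
E
```

```text
t 32.1 pos [ 544.467 -124.617  264.675] gap 0.335 F [-0.505 -0.6   -2.708] j [-0.016  0.287 -0.054  2.16   1.297  0.497  0.255]
shift cm, tool now [ 3.02  20.554 -2.256] | in final axes [ 5.311 19.619  4.852] | turn [-20.814  -3.8     6.209]
```

>>> carry_out([
  [-6.9, -1.3, 2.1, 0, 0, 0, 0.2],
  [-6.9, -1.3, 2.1, 0, 0, 0, 0.2],
  [-6.9, -1.2, 2.1, 0, 0, 0, 0.2],
  [0, 0, 0, 1, 4, 0.5, 0.2],
  [0, 0, 0, 1, 4, 0.5, 0.2],
])

```text
time: 32.6
position: [548.7, -102.2, 249.0]
eef_rot: [[-0.793, 0.161, 0.587], [0.097, 0.986, -0.139], [-0.601, -0.053, -0.797]]
wrist_force: [1.7, 1.8, -3.8]
finger_gap: 0.337
```

>>> carry_out([
  [0, 0, 0, 1, 4, 0.5, 0.2],
  [0, 0, 0, 1, 4, 1, 0.2],
  [0, 0, 0, 1, 3.5, 1.5, 0.2],
  [0, 0, 0, 0, 0, 0, 0.2],
  [0, 0, 0, 0, 0, 0, 0.2],
])

```text
time: 33.1
position: [556.2, -10.9, 210.1]
eef_rot: [[-0.804, 0.133, 0.579], [0.074, 0.989, -0.126], [-0.589, -0.059, -0.806]]
wrist_force: [0.7, -1.0, -2.3]
finger_gap: 0.336
```

```bash
python3 - <<'E'
from h import *
T=trayR();go(O+T@[10.9,0.4,90],toolT2(T))
E
```

```text
t 33.1 pos [556.191 -10.891 210.143] gap 0.336 F [ 0.66  -0.964 -2.343] j [-0.085  0.346 -0.056  2.248  1.823  0.229 -0.436]
shift cm, tool now [1.67  8.422 3.138] | in final axes [1.902 8.187 3.595] | turn [-3.514 -1.669  0.921]
```

>>> carry_out([
  [-1.2, -0.5, 0.3, 0.6, 2, 0, 0.2],
  [-1.2, -0.5, 0.3, 0.6, 2, 0, 0.2],
  [-1.1, -0.6, 0.3, 0.6, 2, 0, 0.2],
  [0, 0, 0, 0, 2.2, 0.5, 0.2],
  [0, 0, 0, 0, 0, 0, 0.2],
])

```text
time: 33.6
position: [555.1, 73.3, 193.7]
eef_rot: [[-0.786, 0.107, 0.609], [0.086, 0.994, -0.065], [-0.613, 0.001, -0.79]]
wrist_force: [-0.7, -0.7, -2.6]
finger_gap: 0.336
```

```bash
python3 - <<'E'
from h import *
T=trayR();go(O+T@[10.9,0.4,65],toolT2(T))
E
```

```text
t 33.6 pos [555.121  73.341 193.713] gap 0.336 F [-0.665 -0.705 -2.6  ] j [-0.126  0.397 -0.236  2.268  1.943  0.37  -0.709]
shift cm, tool now [ 0.077 -0.188  5.429] | in final axes [ 0.08  -0.174  5.429] | turn [ 0.152 -0.031  0.06 ]
```

>>> carry_out([
  [0.15, 0, 0, 0.08, -0.17, 1.5, 0.2],
  [0, 0, 0, 0, 0, 2, 0.2],
  [0, 0, 0, 0, 0, 1.4, 0.2],
  [0, 0, 0, 0, 0, 0, 0.2],
  [0, 0, 0, 0, 0, 0, 0.2],
])

```text
time: 34.1
position: [583.1, 64.9, 154.2]
eef_rot: [[-0.786, 0.113, 0.608], [0.087, 0.994, -0.072], [-0.612, -0.004, -0.791]]
wrist_force: [-0.5, 0.3, -2.4]
finger_gap: 0.338
```

```bash
python3 - <<'E'
from h import *
T=trayR();go(O+T@[10.9,0.4,25.5],toolT2(T))
c=capture('wrist');save('w7',c['img'][60:320,150:500].repeat(2,0).repeat(2,1))
W=cloud(c);L=(W-O)@T
# panel pose estimate: low-edge and face plane
f=(abs(L[...,1])<52)&(L[...,0]>-60)&(L[...,0]<-5)&(L[...,2]>35)&(L[...,2]<60)
q=L[f];med=np.median(q[:,2]);q=q[abs(q[:,2]-med)<4]
print('plane',np.linalg.lstsq(np.c_[q[:,:2],np.ones(len(q))],q[:,2],rcond=None)[0],len(q))
f=(abs(L[...,2]-med)<4)&(abs(L[...,0])<90)&(abs(L[...,1])<75);q=L[f]
for x in(-55,-35,-15):
    b=q[abs(q[:,0]-x)<6];print('x',x,'y',np.percentile(b[:,1],[1,99]))
for y in(-40,-20,20,40):
    b=q[abs(q[:,1]-y)<8];print('y',y,'xmin',np.percentile(b[:,0],1))
I=c['img'].astype(int)
for s in(1,-1):
    f=(abs(L[...,0]-48)<30)&(L[...,1]*s>54)&(L[...,1]*s<78)&(L[...,2]>15)&(L[...,2]<32)&(I.max(-1)<110);b=L[f]
    print('lug',s,len(b),np.percentile(b,[2,50,98],axis=0).round(1).tolist() if len(b) else '')
E
```

```text
t 34.1 pos [583.118  64.852 154.224] gap 0.338 F [-0.481  0.344 -2.418] j [-0.059  0.513 -0.292  2.242  2.105  0.44  -0.836]
shift cm, tool now [-0.074  0.385  4.495] | in final axes [-0.069  0.362  4.496] | turn [-0.285 -0.057 -0.037]
plane [-0.004 -0.004 50.946] 16343
x -55 y [-56.703  50.254]
x -35 y [-56.381  50.594]
x -15 y [-56.517  50.679]
y -40 xmin -73.4097021674442
y -20 xmin -73.88021192186305
y 20 xmin -73.84842530592255
y 40 xmin -73.85117876215142
lug 1 331 [[29.3, 59.8, 17.0], [36.4, 64.1, 25.8], [47.7, 68.3, 27.2]]
lug -1 39 [[30.0, -67.3, 24.2], [38.7, -66.6, 25.6], [48.5, -65.8, 26.6]]
```

View pics/w7.png

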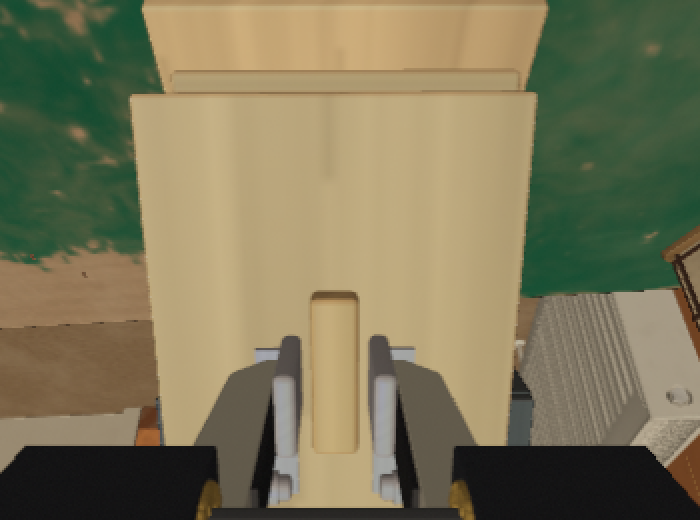

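The crop shows the panel squarely over the tray, with the lip just below its low edge. It was gripped resting about 3.5 mm low against the lip, so I aim 3 mm further up the slope and 3.5 mm to the left.

>>> carry_out([
  [-0.28, 0, 0, -0.37, 0.34, 0, 0.2],
  [0, 0, 0, 0, 0, 0.8, 0.2],
  [0, 0, 0, 0, 0, 0.4, 0.2],
  [0, 0, 0, 0, 0, 0, 0.2],
  [0, 0, 0, 0, 0, 0, 0.2],
])

```text
time: 34.65
position: [593.3, 69.2, 146.2]
eef_rot: [[-0.787, 0.107, 0.608], [0.085, 0.994, -0.064], [-0.612, 0.001, -0.791]]
wrist_force: [0.2, -0.4, -1.7]
finger_gap: 0.335
```

```bash
python3 - <<'E'
from h import *
T=trayR();go(O+T@[14,0.3,25.5],toolT2(T))
E
```

```text
t 34.65 pos [593.339  69.2   146.224] gap 0.335 F [ 0.194 -0.425 -1.691] j [-0.055  0.54  -0.299  2.221  2.123  0.444 -0.844]
shift cm, tool now [-0.111 -0.201  3.27 ] | in final axes [-0.105 -0.192  3.271] | turn [ 0.154 -0.111  0.109]
```

>>> carry_out([
  [0.15, -0.1, 0.1, -0.1, -0.18, 0, 0.2],
  [0, 0, 0, 0, 0, 0.3, 0.2],
  [0, 0, 0, 0, 0, 0, 0.2],
])

```text
time: 34.95
position: [596.0, 67.0, 144.7]
eef_rot: [[-0.785, 0.11, 0.61], [0.087, 0.994, -0.067], [-0.613, 0.0, -0.79]]
wrist_force: [-0.4, 0.5, -2.8]
finger_gap: 0.331
```

```bash
python3 - <<'E'
from h import *
T=trayR();go(O+T@[14,0.3,25.5],toolT2(T))
E
```

```text
t 34.95 pos [596.048  66.978 144.653] gap 0.331 F [-0.388  0.493 -2.767] j [-0.05   0.546 -0.3    2.218  2.13   0.448 -0.849]
shift cm, tool now [ 0.032 -0.001  2.967] | in final axes [ 0.031 -0.001  2.967] | turn [-0.004  0.025 -0.006]
```

Aligned. Lowering between the lugs.

>>> carry_out([
  [0, 0, 0, 0, 0, 0.5, 0.2],
  [0, 0, 0, 0, 0, 0.5, 0.2],
  [0, 0, 0, 0, 0, 0.5, 0.2],
  [0, 0, 0, 0, 0, 0.4, 0.2],
  [0, 0, 0, 0, 0, 0, 0.2],
])

```text
time: 35.45
position: [607.7, 65.6, 129.1]
eef_rot: [[-0.785, 0.11, 0.609], [0.087, 0.994, -0.068], [-0.613, -0.0, -0.79]]
wrist_force: [-0.5, 0.1, -2.0]
finger_gap: 0.337
```

```bash
python3 - <<'E'
from h import *
T=trayR();go(O+T@[14,0.3,25.5],toolT2(T))
E
```

```text
t 35.45 pos [607.697  65.603 129.115] gap 0.337 F [-0.503  0.098 -2.026] j [-0.033  0.591 -0.314  2.2    2.168  0.47  -0.872]
shift cm, tool now [0.004 0.008 1.02 ] | in final axes [0.005 0.008 1.02 ] | turn [-0.015 -0.015 -0.018]
```

>>> carry_out([
  [0, 0, 0, 0, 0, 0.4, 0.2],
  [0, 0, 0, 0, 0, 0.4, 0.2],
  [0, 0, 0, 0, 0, 0, 0.2],
  [0, 0, 0, 0, 0, 0, 0.2],
])

```text
time: 35.85
position: [612.4, 65.3, 123.4]
eef_rot: [[-0.785, 0.11, 0.61], [0.087, 0.994, -0.067], [-0.613, 0.0, -0.79]]
wrist_force: [1.2, -0.4, -1.5]
finger_gap: 0.334
```

>>> carry_out([
  [0, 0, 0, 0, 0, 0.15, 0.2],
  [0, 0, 0, 0, 0, 0, 0.2],
  [0, 0, 0, 0, 0, 0, 0.2],
])

```text
time: 36.15
position: [613.3, 65.3, 122.4]
eef_rot: [[-0.785, 0.11, 0.61], [0.087, 0.994, -0.067], [-0.614, 0.0, -0.79]]
wrist_force: [0.4, -0.6, -2.4]
finger_gap: 0.338
```

```bash
python3 - <<'E'
from h import *
T=trayR();go(O+T@[14,0.3,25.5],toolT2(T))
E
```

```text
t 36.15 pos [613.287  65.277 122.388] gap 0.338 F [ 0.4   -0.609 -2.426] j [-0.027  0.61  -0.319  2.191  2.185  0.48  -0.881]
shift cm, tool now [ 0.034 -0.021  0.146] | in final axes [ 0.034 -0.021  0.146] | turn [0.015 0.034 0.006]
```

Still unsupported (force is only its weight). Stepping in until contact.

>>> carry_out([
  [0, 0, 0, 0, 0, 0.1, 0.2],
  [0, 0, 0, 0, 0, 0, 0.2],
  [0, 0, 0, 0, 0, 0, 0.2],
])

```text
time: 36.45
position: [613.9, 65.2, 121.5]
eef_rot: [[-0.785, 0.11, 0.61], [0.087, 0.994, -0.067], [-0.614, 0.0, -0.79]]
wrist_force: [-1.3, 0.3, -2.2]
finger_gap: 0.337
```

>>> carry_out([
  [0, 0, 0, 0, 0, 0.08, 0.2],
  [0, 0, 0, 0, 0, 0, 0.2],
  [0, 0, 0, 0, 0, 0, 0.2],
])

```text
time: 36.75
position: [614.2, 65.2, 121.2]
eef_rot: [[-0.785, 0.109, 0.61], [0.086, 0.994, -0.067], [-0.614, 0.0, -0.79]]
wrist_force: [-3.7, -1.2, 2.4]
finger_gap: 0.339
```

```bash
python3 - <<'E'
from h import *
T=trayR();go(O+T@[14,0.3,25.5],toolT2(T))
E
```

```text
t 36.75 pos [614.182  65.212 121.187] gap 0.339 F [-3.688 -1.164  2.388] j [-0.025  0.614 -0.32   2.189  2.188  0.482 -0.883]
shift cm, tool now [ 0.031 -0.024 -0.004] | in final axes [ 0.031 -0.024 -0.004] | turn [0.019 0.045 0.013]
```

Seated at the expected height with about 5 N of contact. Opening so the pins spring home.

>>> carry_out([
  [0, 0, 0, 0, 0, 0, 0.5],
  [0, 0, 0, 0, 0, 0, 0.6],
  [0, 0, 0, 0, 0, 0, 0.7],
  [0, 0, 0, 0, 0, 0, 0.9],
  [0, 0, 0, 0, 0, 0, 0.95],
])

```text
time: 37.25
position: [615.6, 64.8, 121.5]
eef_rot: [[-0.783, 0.111, 0.612], [0.087, 0.994, -0.068], [-0.615, -0.0, -0.788]]
wrist_force: [0.2, 0.3, -0.8]
finger_gap: 0.721
```

>>> carry_out([
  [0, 0, 0, 0, 0, 0, 0.95],
  [0, 0, 0, 0, 0, 0, 0.95],
  [0, 0, 0, 0, 0, -1, 0.95],
  [0, 0, 0, 0, 0, -2, 0.95],
  [0, 0, 0, 0, 0, -4, 0.95],
])

```text
time: 37.75
position: [571.4, 69.2, 175.4]
eef_rot: [[-0.786, 0.111, 0.608], [0.088, 0.994, -0.068], [-0.611, 0.0, -0.791]]
wrist_force: [-1.0, -0.7, -0.2]
finger_gap: 0.946
```

>>> carry_out([
  [0, 0, 0, 0, 0, -4, 0.95],
  [0, 0, 0, 0, 0, 0, 0.95],
  [0, 0, 0, 0, 0, 0, 0.95],
])

```text
time: 38.05
position: [547.3, 73.0, 209.2]
eef_rot: [[-0.783, 0.109, 0.612], [0.086, 0.994, -0.066], [-0.616, 0.001, -0.788]]
wrist_force: [0.9, -0.0, -0.2]
finger_gap: 0.95
```

```bash
python3 - <<'E'
from h import *
T=trayR();go(O+T@[10,0,140],toolT2(T))
c=capture('wrist')
W=cloud(c);L=(W-O)@T;I=c['img'].astype(int)
f=(abs(L[...,2]-6)<5)&(abs(L[...,0])<62)&(abs(L[...,1])<48);q=L[f];q=q[abs(q[:,2]-np.median(q[:,2]))<2.5]
print('plane',np.linalg.lstsq(np.c_[q[:,:2],np.ones(len(q))],q[:,2],rcond=None)[0],len(q))
f=(abs(L[...,2]-6)<3)&(abs(L[...,0])<80)&(abs(L[...,1])<57)&(I[...,0]>I[...,2]+25);q=L[f];print('x',np.percentile(q[:,0],[.5,99.5]),'y',np.percentile(q[:,1],[.5,99.5]))
for s in(1,-1):
    b=L[(L[...,2]>28)&(L[...,2]<41)&(abs(L[...,0]-8)<16)&(L[...,1]*s>8)&(L[...,1]*s<40)];print('tab',s,len(b),np.percentile(b,[2,50,98],axis=0).round(1).tolist())
a=capture('scene')
x=cv2.resize(c['img'][150:320,180:450],(700,440),interpolation=2)
y=cv2.resize(a['img'][150:290,180:400],(700,445),interpolation=2)
im=np.vstack([x,y]);save('w8',cv2.resize(im,(474,599)))
E
```

```text
t 38.05 pos [547.32   72.951 209.22 ] gap 0.95 F [ 0.902 -0.007 -0.161] j [-0.17   0.354 -0.184  2.272  1.868  0.339 -0.641]
shift cm, tool now [ 0.51  -0.089 -0.375] | in final axes [ 0.511 -0.09  -0.373] | turn [0.066 0.19  0.028]
plane [0.    0.001 5.982] 10482
x [-75.44   64.938] y [-53.255  55.406]
tab 1 220 [[-5.8, 23.0, 28.8], [4.6, 25.5, 37.3], [16.7, 28.9, 39.1]]
tab -1 210 [[-5.8, -26.8, 29.0], [4.2, -23.5, 37.4], [16.7, -20.9, 38.8]]
```

View pics/w8.png

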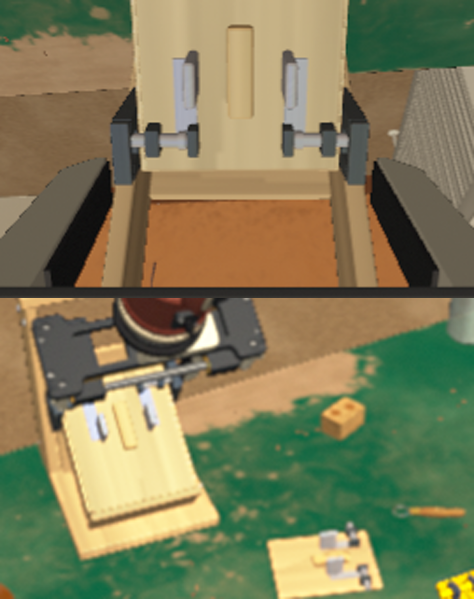

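The panel is shut: both pins enter the lug eyes at crop (130,140) and (345,140). The face is flat at z=6.0 mm with no tilt, and the tabs are back at their rest spacing. The block and loop tool are where they were, and the gripper is clear.

```bash
python3 -c "
from h import *
print(arm.finish_job(), telemetry.state()['time'])"
```

```text
the job is handed in; nothing more can be done
the job is handed in; nothing more can be done
```

The roller is in the tray and the front panel is shut over it. I handed the job in at about 38 s, against the 72 s limit.

**What I did:**
1. I squeezed the two tabs, lifted the panel off along the tray's z axis and laid it flat on the free table, tabs up.
2. I set the roller down on the tray floor against the low wall. Contact was about 7 N.
3. I picked the panel up again, lowered it between the lugs until it touched (about 5 N) and opened the gripper so the pins sprang out.

**Last checks:**
- **Panel:** the face measures 6.0 mm above the rim with no tilt, which is where a shut panel should be. The tabs are back at their rest spacing, and the picture shows both pins in their lug eyes.
- **Position along the slope:** the panel's edges and tabs read about 4 mm low, so it rests against the stop lip. It read about the same before I moved it, so this looks like normal play.
- **Roller:** I measured it in place at tray x = -29 mm, y = 1.6 mm before shutting the panel. It cannot be seen now that the panel is closed.
- **Other tools:** the loop tool and the block look undisturbed in the last scene picture. I did not re-measure their positions.
- **Forces and clearance:** no wrist force reading went above about 8 N. The gripper ended about 130 mm clear of the tray.

The first approach ran into a wrist joint limit at the tray's tilt. I backed off and came in with the tool half-turned, with no contact.

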